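# Check and free a stuck dry-bath block

## Task

Take the infrared thermometer from its stand, point it at the round black spot on the tube block from roughly 10 cm away and hold it steady there for about two seconds, then put it back in its stand. Then grip the block's upright fin and rock the tightly held block from side to side, left and right, again and again, until it works free of the dry bath without lifting the bath off the bench. Finish while still holding the block level in the gripper, just clear (about a finger's width) above the well it came out of; leave the other things alone.

Things in the scene. Friction and masses are not known exactly. Their poses are not given: they have to be found in the camera images.
- bath: Dry bath: white heater box, 170 (x) x 190 (y) x 62 mm high, 1.2 kg, standing loose on the bench, with a black display and three buttons on the robot-side strip of its top and a well in the middle. Origin: centre of its underside; z up, x away from the display strip, y to its left. Pulled straight up, the block is held harder than the bath is heavy, so the bath comes up with it.
- well (a point): Centre of the well's mouth, level with its rim, 62 mm above the bath's underside. The well is 94 (x of the bath) x 60 (y) x 36 mm deep. The block can tilt about 8 degrees in it about the bath's x axis. The block is free once its underside is less than 6 mm below this rim (30 mm of upward travel).
- strip_left: Steel spring strip in the well's left (+y) wall: round bar of 6 mm radius, 60 mm long, along the bath's x. Origin: mid-length on its axis, 8 mm below the well's rim, 31 mm to the left of the well's centre. It springs 4 mm out, 5 mm in, presses the block's side with about 14 N and holds it by about 8 N of friction, up or down; a side of the block that has been raised stays up.
- strip_right: The same spring strip in the well's right (-y) wall. To walk the block out, raise one side by tilting the block about a point near the other strip, then the other side, and so on by turns.
- block: Aluminium tube block, 90 (x) x 50 (y) x 50 mm high, about 0.35 kg, at first sitting on the floor of the well with its axes parallel to the bath's. Origin: centre of its underside. On the middle of its top stands a fin, 36 (x) x 16 (y) x 42 mm high, to be gripped across its 16 mm from above; beside it are dark tube holes and, on the side towards the display, the round black spot.
- spot (a point): Centre of the round black spot (18 mm across) on the block's top face, 31 mm from the block's middle towards -x of the block, 50 mm above its underside.
- fin_top (a point): Middle of the top of the block's fin, 92 mm above the block's underside. Rocking left moves it to +y of the bath, rocking right to -y.
- thermometer: White pen-shaped infrared thermometer, 28 mm in diameter, 146 mm long, 0.11 kg, standing lens down in its stand. Origin: centre of the lens at its lower end; z runs from the lens up its body, so it looks along its own -z. The lens end tapers to 20 mm over the lowest 32 mm. It can be gripped anywhere from 75 to 140 mm above the lens.
- stand: Fixed grey stand: a disc of 84 mm diameter and 8 mm height with an upright cup on it, 43 mm outside, 35 mm inside, rim 68 mm and inner floor 11 mm above the bench. Origin: centre of its underside on the bench.
- bottle: Bystander: amber bottle, 60 mm in diameter, 125 mm high. Origin: centre of its underside.
- rack: Bystander: blue tube rack with capped tubes, 70 x 160 x 97 mm high, beyond the bath. Origin: centre of its underside.
- tipbox: Bystander: pipette tip box, 85 x 120 x 55 mm high, beyond the bath. Origin: centre of its underside.
There are look-alikes about, which are no part of the job. What is shaped like the block but red is not meant. Of the things shaped like the thermometer, the white one is meant.

How it is judged:
By the outcome, as a careful person would: the job done as asked, in the order asked, and still so for the second after the job is handed in, while the arm keeps its last pose, push and grip.
It also fails if it takes over 66 s, if anything falls off the work surface, if the arm or the gripper's body presses on something with over 40 N, if the wrist force passes 120 N, or if a joint passes its speed limit or range.

## Robot

A 6-joint arm with a two-finger parallel gripper is mounted at the origin on the work surface. World frame = base frame: x ahead of the robot, y to its left, z up, the work surface at z = 0. Lengths are in m, angles in rad, forces in N, time in s.
With the tool pointing down it reaches from about 0.3 to 0.875 m from the base axis. Payload 6.4 kg.
Tool frame: the origin (TCP) lies at the very end of the fingers, on their centre line; the grasp point (between the pads) lies 19 mm behind it (ctrl.tcp_to_grasp is the distance from the TCP to the grasp point, in m); z points along the fingers, y is the direction in which the jaws open and shut (so a half turn about z gives the same grasp; the last joint's range is limited). The gripper opens to 85 mm and grips with 20 to 120 N. Pads are 22 mm wide; open, the fingers measure 114 mm over their backs; the gripper's body (76 mm by 85 mm) begins 54 mm behind the grasp point. The pads swing forward as they close: fully open they stand 13 mm farther back than shut.
Start: joints at [-1.54, 0.181, 1.607, -0, 1.354, -0.206], TCP at [0.135, -0.559, 0.231] pointing down, gripper open.
Joint ranges: [-2.99, 2.99], [-0.89, 2.07], [0.3, 2.58], [-1.14, 4.28], [0, 2.63], [-3.12, 3.12]. Speed limits (rad/s): [2.57, 2.57, 3.01, 3.14, 3.14, 3.14].

## Interface

Orientations are given as a unit quaternion [w, x, y, z].
In Python, from bench import ctrl gives the robot as it stands. The module is installed in compiled form; this text tells all that it offers.
- The arm moves only by the tool drive_tool, never from a script. Its argument "deltas" is a list of rows, each an object with "slide": the shift along the tool's x, y, z as a fraction of full scale, a list of three; "delta_rot": the turn, a rotation vector about the tool's x, y, z as a fraction of full scale, a list of three; "hand": the opening, from 0 (shut) to 1 (fully open). In form: [{"slide": [tx, ty, tz], "delta_rot": [wx, wy, wz], "hand": hand}, ...]. A call has exactly 5 rows; each row shifts and turns the commanded pose from where the row before left it, along the tool's axes as they then stand; what a row does not reach is not made up. Full scale, the value 1, is 50 mm for a shift and 180 degrees for a turn. A row lasts 1/8 s, in which the tool goes at most 62.5 mm and 10.7 degrees, less where a joint would pass 70% of its speed; a pose out of reach is approached as far as the arm can. A call with a number of a shift or a turn outside -1 to 1 is refused whole. A call with a gripper value outside its range is refused whole. The fingers move at their own pace and stop on an object; the grip force is fixed at half the most. Time passes only in rows, so rows that do not move let the fingers close, or fill a call up. It gives the time, the measured TCP pose, the force and the opening at its end, in the units of the state.
- ctrl.get_obs(): the state, without advancing time (a new reading comes with each control period).
- ctrl.camera(name): name is "scene" or "top" or "wrist"; returns a dict with "frame" (384x512x3 uint8, red, green, blue), "mtx" (3x3 intrinsics, pixels), "R" (3x3) and "t" (3): a world point X has camera coordinates R X + t. Camera axes: x right, y down, z forward; pixel columns grow to the right and rows downward; lengths in m; the calibration is good to about 2 mm. The wrist camera is an equidistant fisheye: a pixel r from the principal point sees the ray r / f radians off the axis. A picture is of the moment at which its call begins. There is no depth.
- ctrl.hand_in(): hands the job in, once; it reports no verdict.
The state is a dict: "time_s": time; "q": joint angles; "dq": joint speeds; "joint_efforts": joint torques, N m; "eef_pos": TCP position; "eef_rot": TCP orientation; "wrist_force": force on the tool from outside, world axes, zero at the start; "torque": the same for the moment, N m; "opening": opening from 0.0 (shut) to 1.0 (fully open).
Only numpy, scipy, OpenCV 4.12 (cv2) and the standard library are available. Lean on these libraries where they do the work, as an engineer would, in place of code of your own. Each camera call takes 0.05 s, during which the arm holds its last target.

## Working session

There is one attempt and no reset: what is moved stays moved. The work goes in short steps, Python scripts to look and compute and a tool call to move; the robot and the scene stay as the last step left them, time stands still between calls to the robot, and variables do not carry over. Pictures are saved under pics/ and viewed, and the job is handed in when it is done.

Besides the shell and the picture viewer there is one more tool, called after "Emit:" as name(argument=value, ...) on one line, values as JSON. drive_tool: Moves the arm, as the interface text tells. Its arguments: {"type":"object","properties":{"deltas":{"type":"array","items":{"type":"object","properties":{"slide":{"type":"array","items":{"type":"number"}},"delta_rot":{"type":"array","items":{"type":"number"}},"hand":{"type":"number"}}}}},"required":["deltas"]}

```bash
mkdir -p pics; ls
python3 - <<'E'
from bench import ctrl
import cv2,json,numpy as np
o=ctrl.get_obs(); print(o); print(ctrl.tcp_to_grasp)
for n in ["scene","top","wrist"]:
    c=ctrl.camera(n); cv2.imwrite(f"pics/{n}0.png",c["frame"][:,:,::-1]); print(n,c["mtx"],c["R"],c["t"])
    np.savez(f"{n}0.npz",**c)
E
```

```text
pics
{'time_s': 0.0, 'q': array([-1.54032308e+00,  1.81558708e-01,  1.60801242e+00, -1.67086632e-05,
        1.35377897e+00, -2.06311091e-01]), 'dq': array([ 2.81688253e-05,  5.97205964e-06, -1.93398159e-04,  3.25551571e-04,
       -1.20163538e-03,  4.56324400e-04]), 'joint_efforts': array([ 8.08525638e-04, -4.44868255e+01, -3.51340592e+01, -1.53515512e-04,
        8.95242876e-03,  2.67142417e-05]), 'eef_pos': array([ 0.1348708 , -0.55839217,  0.23037208]), 'eef_rot': array([-8.76045921e-04,  9.92999233e-01,  1.18117534e-01,  6.90316621e-05]), 'wrist_force': array([ 0.12517304, -0.00639853, -0.73544414]), 'torque': array([-0.02505424, -0.00144513,  0.01716956]), 'opening': 1.0021466746100942}
0.0187
scene [[451.73094191   0.         258.69792203]
 [  0.         451.73094191 189.21168588]
 [  0.           0.           1.        ]] [[-0.63561741  0.7719169   0.01161029]
 [ 0.44191415  0.37613332 -0.81439278]
 [-0.63301057 -0.51251148 -0.58019789]] [ 0.35277366 -0.17738741  1.3295987 ]
top [[492.24490672   0.         261.84184877]
 [  0.         492.24490672 185.99229277]
 [  0.           0.           1.        ]] [[ 0.0065107  -0.99995438 -0.00698936]
 [-0.98904208 -0.00540843 -0.14753479]
 [ 0.14749026  0.00787333 -0.98903217]] [0.01442459 0.57800802 1.0988856 ]
wrist [[297.31863964   0.         254.90081751]
 [  0.         297.31863964 191.86178449]
 [  0.           0.           1.        ]] [[ 0.23339826 -0.97237929 -0.00194289]
 [-0.92960988 -0.22371759  0.29287526]
 [-0.28522049 -0.06655044 -0.95614869]] [-0.57511712 -0.03549813  0.37945251]
```

View pics/scene0.png

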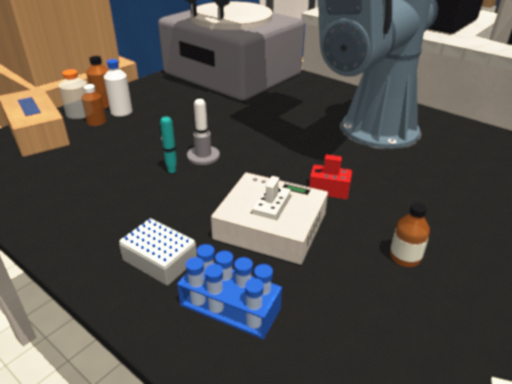

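View pics/top0.png

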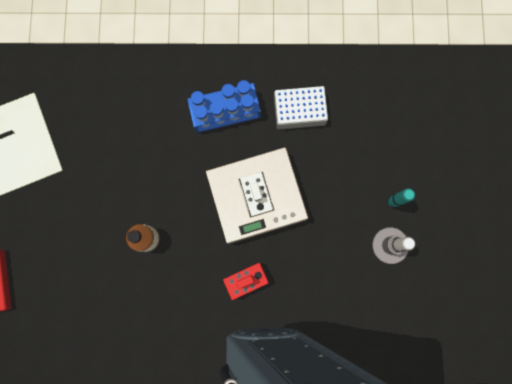

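View pics/wrist0.png

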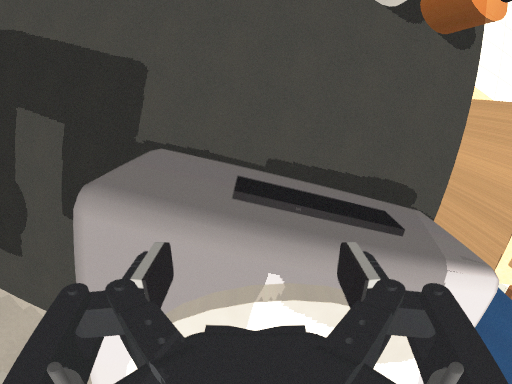

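White pen in its stand: top (392,246), scene (201,130). The teal pen (top (402,198), scene (168,145)) is a look-alike, as is the red block (top (246,282)); the white block sits in the bath at (257,194). I'll enlarge to confirm and to measure.

Run:
```python
import cv2
t=cv2.imread("pics/top0.png"); s=cv2.imread("pics/scene0.png")
a=cv2.resize(t[140:260,195:325],None,fx=6,fy=6,interpolation=cv2.INTER_CUBIC)[:600]
cv2.imwrite("pics/c1.png",cv2.resize(t[145:245,200:315],None,fx=6,fy=6,interpolation=cv2.INTER_CUBIC))
b=cv2.resize(t[180:270,360:425],None,fx=6,fy=6,interpolation=cv2.INTER_CUBIC)
c=cv2.resize(s[90:180,155:225],None,fx=6,fy=6,interpolation=cv2.INTER_CUBIC)
import numpy as np
cv2.imwrite("pics/c2.png",np.hstack([b,c])[:600,:800])
cv2.imwrite("pics/c3.png",cv2.resize(s[165:265,205:335],None,fx=6,fy=6,interpolation=cv2.INTER_CUBIC))
```

```text
(no output)
```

View pics/c1.png

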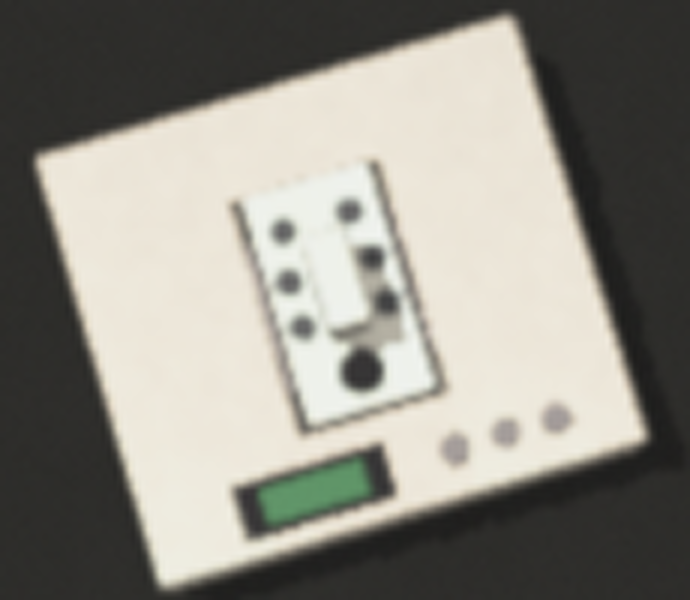

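View pics/c2.png

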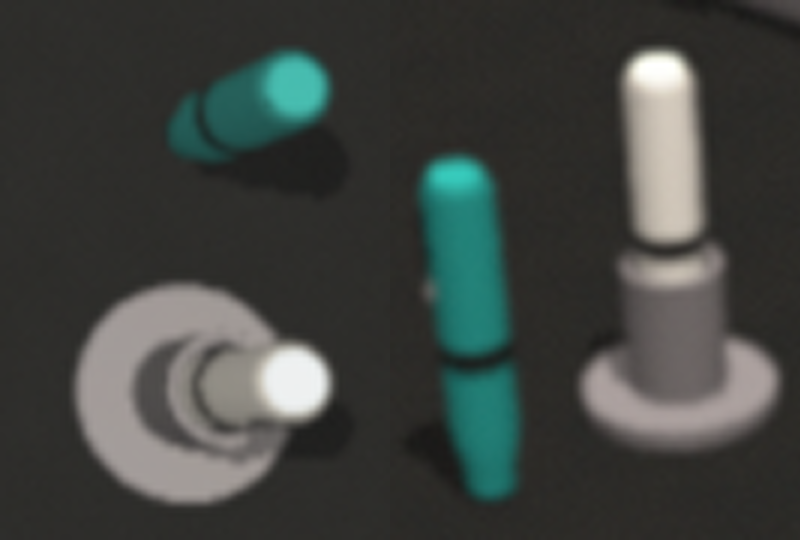

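View pics/c3.png

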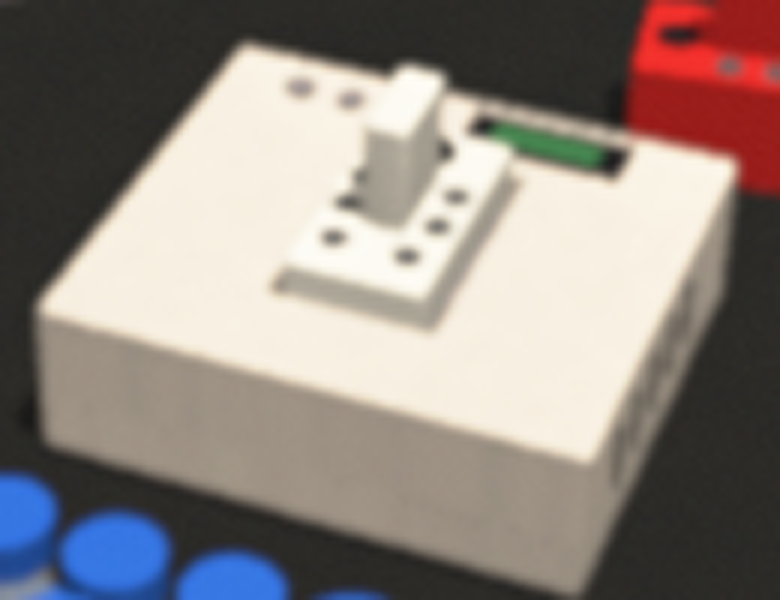

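The crops confirm it: the white pen is in the grey stand with a slight lean, the teal one stands free, and the white block with its black spot is in the bath. Next I'll measure.

```bash
cat > h.py <<'E'
import numpy as np
from scipy.optimize import least_squares
from scipy.spatial.transform import Rotation as Rn
def cam(n,k=0): return dict(np.load(f"{n}{k}.npz"))
def proj(c,X):
    X=np.atleast_2d(X); p=X@c["R"].T+c["t"]; q=p@c["mtx"].T; return q[:,:2]/q[:,2:]
def projw(c,X):
    X=np.atleast_2d(X); p=X@c["R"].T+c["t"]; r=np.hypot(p[:,0],p[:,1]); th=np.arctan2(r,p[:,2]); f=c["mtx"][0,0]
    return np.c_[c["mtx"][0,2]+f*th*p[:,0]/r, c["mtx"][1,2]+f*th*p[:,1]/r]
def onz(c,uv,z):
    d=c["R"].T@np.linalg.inv(c["mtx"])@np.r_[uv,1]; o=-c["R"].T@c["t"]; return o+d*(z-o[2])/d[2]
def tri(obs):
    return least_squares(lambda X:np.concatenate([(proj(c,X)[0]-uv) for c,uv in obs]),[0.5,0,0.1])
def cr(uv,off,f=6): return (np.array(uv,float)+.5)/f-.5+np.array(off)
def rt(q): # wxyz
    return Rn.from_quat([q[1],q[2],q[3],q[0]])
E
python3 - <<'E'
from h import *
T=cam("top");S=cam("scene")
top=[cr(u,(200,145)) for u in [(38,157),(513,12),(650,440),(160,590)]]
# corners bath frame: farleft(+x+y), far right(+x,-y), near right, near left
L=np.array([[.085,.095,.062],[.085,-.095,.062],[-.085,-.095,.062],[-.085,.095,.062]])
# scene: cam from far side looking back: (245,42) etc
sc=[cr(u,(205,165)) for u in [(590,462),(38,308),(245,42),(740,165)]]
def W(p,L): 
    c,s=np.cos(p[2]),np.sin(p[2]); return np.c_[p[0]+c*L[:,0]-s*L[:,1],p[1]+s*L[:,0]+c*L[:,1],L[:,2]]
for use in ("t","s","ts"):
    f=lambda p:np.concatenate(([(proj(T,W(p,L))-top).ravel()] if "t" in use else [])+([(proj(S,W(p,L))-sc).ravel()] if "s" in use else []))
    r=least_squares(f,[.5,0,0.2]); print(use,r.x.round(4),np.degrees(r.x[2]).round(2),r.fun.round(1))
p=r.x
print("spot pred z.076",W(p,np.array([[-.031,0,.076]])), "meas",onz(T,cr((362,370),(200,145)),.076))
fc=[(304,234),(341,222),(367,322),(331,332)]
print("fin top T",onz(T,cr(np.mean(fc,0),(200,145)),.118),"fin yaw pts",[onz(T,cr(u,(200,145)),.118).round(4) for u in fc])
fs=[(367,110),(403,66),(445,76),(408,132)]
print("fin top S",onz(S,cr(np.mean(fs,0),(205,165)),.118))
print("stand T",onz(T,cr((186,393),(360,180)),.008))
print("stand S",onz(S,cr((680-390,383),(155,90)),.008))
r=tri([(T,cr((294,381),(360,180))),(S,cr((270,68),(155,90)))]);print("pen top",r.x,r.fun)
r=tri([(T,cr((214,385),(360,180))),(S,cr((278,243),(155,90)))]);print("ring",r.x,r.fun)
# cup rim centre
print("rim S",onz(S,cr((672-390,258),(155,90)),.068))
E
```

```text
t [0.5563 0.0302 0.3017] 17.28 [-0.   0.2 -0.   0.7 -0.4 -0.2  0.5 -0.6]
s [0.5541 0.0322 0.2961] 16.97 [-0.1 -0.2  0.1 -0.1  0.4  0.8 -0.4 -0.2]
ts [0.5552 0.0314 0.2995] 17.16 [-0.5  0.6 -0.4  1.2 -1.   0.4 -0.2 -0.2 -0.6 -0.1 -0.5  0.1 -0.3  0.9
 -1.1 -0.2]
spot pred z.076 [[0.52553233 0.02226114 0.076     ]] meas [0.52711814 0.02163482 0.076     ]
fin top T [0.556057   0.03084516 0.118     ] fin yaw pts [array([0.5719, 0.0424, 0.118 ]), array([0.5763, 0.0291, 0.118 ]), array([0.54  , 0.0195, 0.118 ]), array([0.5363, 0.0324, 0.118 ])]
fin top S [0.55335818 0.03153061 0.118     ]
stand T [ 0.44467112 -0.28464864  0.008     ]
stand S [ 0.44326054 -0.28235396  0.008     ]
pen top [ 0.44369018 -0.28301987  0.15722239] [-0.41690998  0.37572687 -0.65600782 -0.12334463]
ring [ 0.44634561 -0.27798701  0.07940705] [ 0.43887124 -0.38552552  0.65901357  0.11878166]
rim S [ 0.44075762 -0.28461114  0.068     ]
```

```bash
cat > go.py <<'E'
import sys
from h import *
from bench import ctrl
def st(): return ctrl.get_obs()
def plan(target,yaw=None,tilt=None):
    o=st(); R=rt(o["eef_rot"]); 
    d=R.inv().apply(np.array(target)-o["eef_pos"])/0.05
    print("t",round(o["time_s"],2),"pos",o["eef_pos"].round(4),"open",round(o["opening"],3),"F",o["wrist_force"].round(1))
    print("slide total (units)",d.round(3))
    if yaw is not None:
        y=np.radians(yaw); G=Rn.from_matrix(np.array([[np.cos(y),np.sin(y),0],[np.sin(y),-np.cos(y),0],[0,0,-1]]))
        print("rot (units)",((R.inv()*G).as_rotvec()/np.pi).round(4))
if __name__=="__main__":
    a=[float(x) for x in sys.argv[1:]]
    plan(a[:3],a[3] if len(a)>3 else None)
E
python3 go.py 0.444 -0.283 0.24 17.2; python3 -c "
from h import *
T=cam('top');print('teal base',onz(T,cr((185,140),(360,180)),0.0))
print(proj(T,[[.135,-.558,.15]]))"
```

```text
t 0.15 pos [ 0.1349 -0.5585  0.2306] open 1.002 F [ 0.1  0.1 -0.3]
slide total (units) [ 7.302 -3.906 -0.181]
rot (units) [-0.0004 -0.0001 -0.0202]
teal base [ 0.5450789  -0.28947332  0.        ]
[[553.41841227 402.7398576 ]]
```

Emit:
drive_tool(deltas=[{"slide": [0.3,-0.2,-0.3],"delta_rot": [0,0,-0.02],"hand": 1},{"slide": [0.7,-0.4,-0.3],"delta_rot": [0,0,0],"hand": 1},{"slide": [0.8,-0.4,0],"delta_rot": [0,0,0],"hand": 1},{"slide": [0.8,-0.4,0],"delta_rot": [0,0,0],"hand": 1},{"slide": [0.8,-0.4,0],"delta_rot": [0,0,0],"hand": 1}])

```text
time_s: 0.78
eef_pos: [0.2724, -0.4223, 0.2611]
eef_rot: [-0.0, 0.989, 0.149, 0.0]
wrist_force: [1.0, -1.0, -0.1]
opening: 0.997
```

```bash
python3 go.py 0.444 -0.283 0.24 17.2
```

```text
t 0.78 pos [ 0.2724 -0.4223  0.2611] open 0.997 F [ 1.  -1.  -0.1]
slide total (units) [ 4.101 -1.65   0.423]
rot (units) [-0.0001 -0.     -0.0003]
```

Emit:
drive_tool(deltas=[{"slide": [0.9,-0.35,0.05],"delta_rot": [0,0,0],"hand": 1},{"slide": [0.9,-0.35,0.1],"delta_rot": [0,0,0],"hand": 1},{"slide": [0.9,-0.35,0.1],"delta_rot": [0,0,0],"hand": 1},{"slide": [0.9,-0.35,0.1],"delta_rot": [0,0,0],"hand": 1},{"slide": [0.4,-0.2,0.05],"delta_rot": [0,0,0],"hand": 1}])

```text
time_s: 1.4
eef_pos: [0.4405, -0.286, 0.2407]
eef_rot: [-0.001, 0.989, 0.15, -0.0]
wrist_force: [0.7, -0.5, 0.5]
opening: 1.001
```

```bash
python3 go.py 0.444 -0.283 0.105 17.2
python3 - <<'E'
from bench import ctrl
import cv2,numpy as np
from h import *
c=ctrl.camera("wrist"); np.savez("wrist1.npz",**c); f=c["frame"][:,:,::-1].copy()
for P,col in [((.4437,-.283,.157),(0,0,255)),((.444,-.2835,.068),(0,255,0)),((.444,-.2835,.008),(255,0,0))]:
    u=projw(c,np.array(P))[0]; print(u); cv2.circle(f,tuple(int(x) for x in u),2,col,-1)
cv2.imwrite("pics/w1.png",f)
E
```

```text
t 1.4 pos [ 0.4405 -0.286   0.2407] open 1.001 F [ 0.7 -0.5  0.5]
slide total (units) [ 0.086 -0.034  2.713]
rot (units) [-0.0003  0.      0.0006]
[251.14699946 195.77410955]
[252.77845305 170.53191743]
[253.16723873 160.04990102]
```

View pics/w1.png

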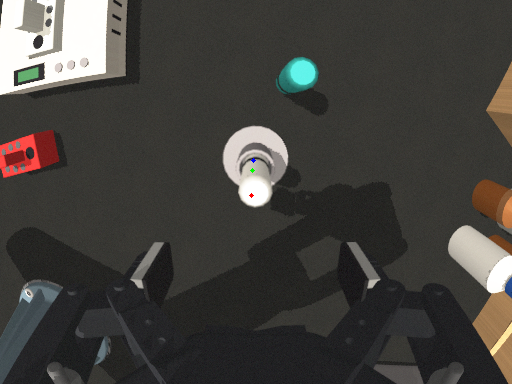

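The white cap shows at (255,189) and the disc at (255,157). That agrees with my estimate to about 4 mm, so I'll shift slightly in +x and go down.

Emit:
drive_tool(deltas=[{"slide": [0.1,0,0.5],"delta_rot": [0,0,0],"hand": 1},{"slide": [0.04,0,0.7],"delta_rot": [0,0,0],"hand": 1},{"slide": [0,0,0.7],"delta_rot": [0,0,0],"hand": 1},{"slide": [0,0,0.6],"delta_rot": [0,0,0],"hand": 1},{"slide": [0,0,0.2],"delta_rot": [0,0,0],"hand": 1}])

```text
time_s: 2.08
eef_pos: [0.4444, -0.2852, 0.1042]
eef_rot: [-0.002, 0.989, 0.149, -0.001]
wrist_force: [0.9, -0.2, 0.4]
opening: 1.002
```

Run:
```python
from bench import ctrl
import cv2
c=ctrl.camera("wrist"); cv2.imwrite("pics/w2.png",c["frame"][:,:,::-1]); print(ctrl.get_obs()["eef_pos"])
```

```text
[ 0.44454412 -0.28528466  0.1041454 ]
```

View pics/w2.png

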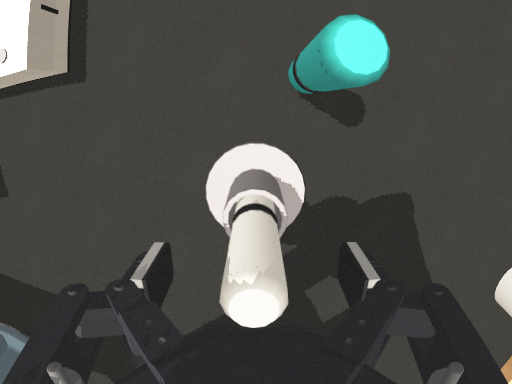

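The pen is centred between the pads at x ≈ 254. I'll close on it.

Emit:
drive_tool(deltas=[{"slide": [0,0,0],"delta_rot": [0,0,0],"hand": 0.6},{"slide": [0,0,0],"delta_rot": [0,0,0],"hand": 0.2},{"slide": [0,0,0],"delta_rot": [0,0,0],"hand": 0.0},{"slide": [0,0,0],"delta_rot": [0,0,0],"hand": 0.0},{"slide": [0,0,0],"delta_rot": [0,0,0],"hand": 0.0}])

```text
time_s: 2.75
eef_pos: [0.4462, -0.286, 0.1074]
eef_rot: [0.0, 0.989, 0.149, 0.0]
wrist_force: [-0.3, 2.2, 5.1]
opening: 0.313
```

Emit:
drive_tool(deltas=[{"slide": [0,0,-0.2],"delta_rot": [0,0,0],"hand": 0},{"slide": [0,0,-0.5],"delta_rot": [0,0,0],"hand": 0},{"slide": [0,0,-0.8],"delta_rot": [0,0,0],"hand": 0},{"slide": [0,0,-0.8],"delta_rot": [0,0,0],"hand": 0},{"slide": [0,0,-0.5],"delta_rot": [0,0,0],"hand": 0}])

```text
time_s: 3.38
eef_pos: [0.4463, -0.2865, 0.2493]
eef_rot: [0.001, 0.989, 0.149, 0.001]
wrist_force: [0.9, -0.3, -1.2]
opening: 0.31
```

```bash
python3 - <<'E'
from bench import ctrl
import cv2,numpy as np
for n in ["wrist","scene","top"]:
    c=ctrl.camera(n); np.savez(f"{n}3.npz",**c); cv2.imwrite(f"pics/{n}3.png",c["frame"][:,:,::-1])
o=ctrl.get_obs();print(o)
s=cv2.imread("pics/scene3.png")
cv2.imwrite("pics/c4.png",cv2.resize(s[40:180,130:290],None,fx=4,fy=4,interpolation=cv2.INTER_CUBIC))
E
python3 go.py 0.526 0.022 0.268 17.2
```

```text
{'time_s': 3.525, 'q': array([-7.94702609e-01,  6.39670679e-02,  1.70240771e+00, -8.39585769e-05,
        1.37144212e+00,  4.76438144e-01]), 'dq': array([ 0.00045551,  0.03548822,  0.04772752, -0.00106242, -0.01128049,
       -0.00094289]), 'joint_efforts': array([ 6.28474471e-02, -4.09858274e+01, -3.75753808e+01,  2.78597676e-03,
        1.28697501e-01, -9.65050299e-05]), 'eef_pos': array([ 0.44641072, -0.28666735,  0.24795126]), 'eef_rot': array([0.00155373, 0.98879381, 0.14927573, 0.00107318]), 'wrist_force': array([ 0.53502665,  1.13405461, -2.1251639 ]), 'torque': array([0.01904443, 0.01212959, 0.03352385]), 'opening': 0.3118242693046106}
t 3.52 pos [ 0.4464 -0.2867  0.248 ] open 0.312 F [ 0.5  1.1 -2.1]
slide total (units) [ 3.344 -5.427 -0.414]
rot (units) [ 0.0011 -0.0005 -0.0002]
```

View pics/wrist3.png

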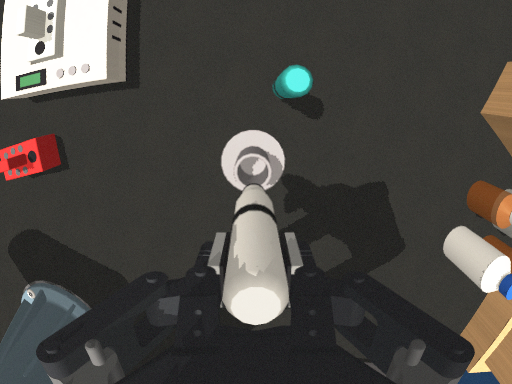

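View pics/c4.png

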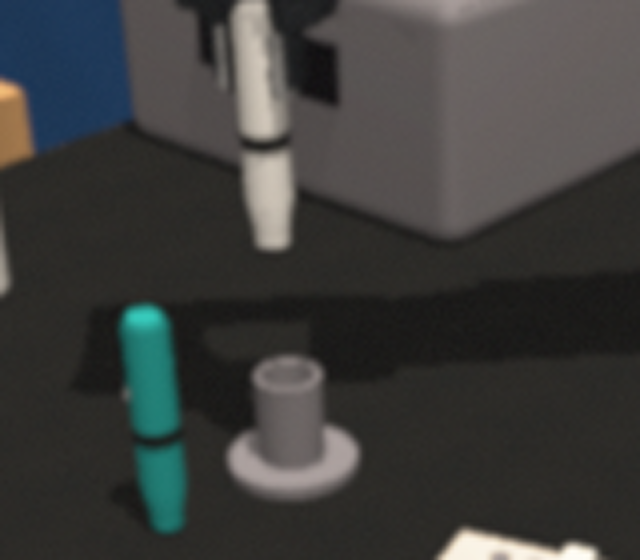

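Run:
```python
from h import *
S=cam("scene",3);W=cam("wrist",3)
P=np.array([0.4464,-.2867,.248])
ob_s={'lens':cr((273,244),(130,40),4),'ring':cr((264,143),(130,40),4)}
ob_w={'lens':(252,187),'ring':(253.5,210),'cap':(256,304)}
def f(p):
    L=p[:3];a=np.r_[p[3],p[4],1];a/=np.linalg.norm(a)
    r=[proj(S,L)[0]-ob_s['lens'],proj(S,L+a*p[5])[0]-ob_s['ring'],projw(W,L)[0]-ob_w['lens'],projw(W,L+a*p[5])[0]-ob_w['ring'],projw(W,L+a*.146)[0]-ob_w['cap'],[(p[3])/.02,(p[4])/.02]]
    return np.concatenate(r)
r=least_squares(f,[*P[:2],.16,0,0,.07]);print(r.x.round(4),r.fun.round(1),"tilt deg",np.degrees(r.x[3:5]))
```

```text
[ 0.4569 -0.2821  0.1647  0.0096 -0.0149  0.056 ] [-2.8 -0.9 -2.7  2.1 -0.3 -0.3 -0.9  1.4 -0.  -0.2  0.5 -0.7] tilt deg [ 0.54838313 -0.85656698]
```

Run:
```python
from h import *
W=cam("wrist",3)
P=np.array([0.4464,-.2867,.248])
print("tcp",projw(W,P),"grasp",projw(W,P+[0,0,.0187]))
print("stand disc",projw(W,[.444,-.2835,.008]),"rim",projw(W,[.444,-.2835,.068]))
print("lens if on axis",projw(W,[P+[0,0,-.094+.0]]), projw(W,[P+[0,0,-.094+.146]]))
c,s=np.cos(.2995),np.sin(.2995)
def b(x,y,z): return [.5552+c*x-s*y,.0314+s*x+c*y,z]
for q in [(-.085,-.095,.062),(.085,-.095,.062),(-.031,0,.076)]: print(q,projw(W,b(*q)))
print("teal top",projw(W,[.545,-.2895,.146]))
```

```text
tcp [[253.04870139 249.18944715]] grasp [[252.94098528 267.11086934]]
stand disc [[250.75615901 163.16093183]] rim [[250.18017667 173.80431189]]
lens if on axis [[253.38848385 196.19196127]] [[252.69383619 310.82084146]]
(-0.085, -0.095, 0.062) [[103.85819695  81.17287265]]
(0.085, -0.095, 0.062) [[110.46171624 -45.34756138]]
(-0.031, 0, 0.076) [[37.65586349 50.3197605 ]]
teal top [[292.30180026  83.41950398]]
```

```bash
python3 -c "
import cv2
w=cv2.imread('pics/wrist3.png');cv2.imwrite('pics/c5.png',cv2.resize(w[120:330,180:330],None,fx=2.8,fy=2.8,interpolation=cv2.INTER_CUBIC))
s=cv2.imread('pics/top3.png');cv2.imwrite('pics/c6.png',cv2.resize(s[180:330,340:500],None,fx=4,fy=4,interpolation=cv2.INTER_CUBIC))"
```

```text
(no output)
```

View pics/c5.png

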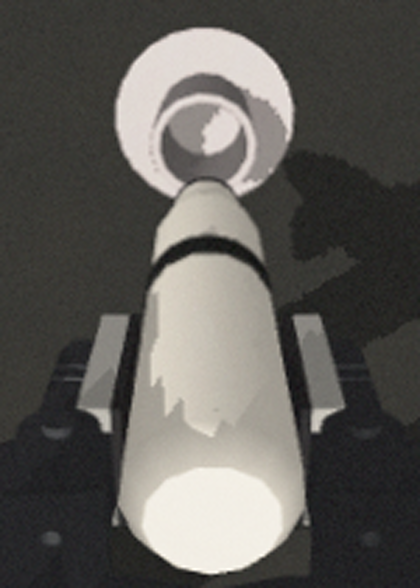

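View pics/c6.png

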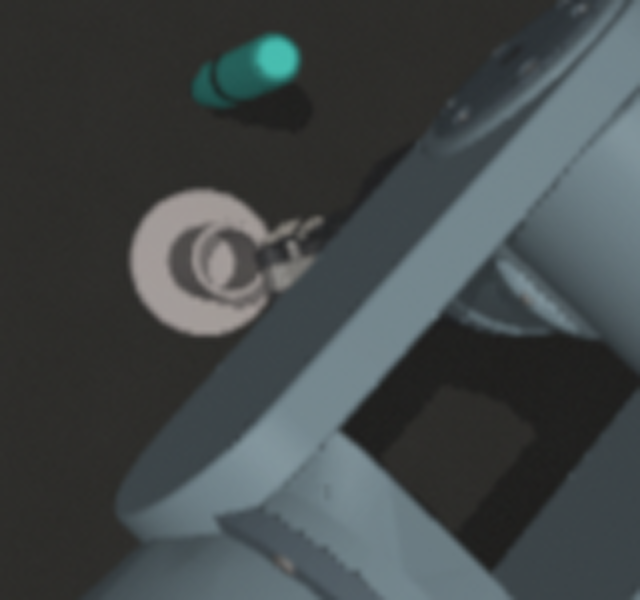

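Run:
```python
from h import *
S=cam("scene",3)
P=np.array([0.4464,-.2867,.248-.096])
for h in (0,.068,.1): print(h,(proj(S,P+[0,0,h])[0]-[130,40])*4+1.5)
print("stand rim",(proj(S,[.444,-.2835,.068])[0]-[130,40])*4+1.5,(proj(S,[.444,-.2835,.008])[0]-[130,40])*4+1.5)
```

```text
0 [270.34566475 252.34183165]
0.068 [262.58356361 145.697867  ]
0.1 [258.7285367   92.73342514]
stand rim [285.43110158 374.21584122] [291.13070598 455.02257296]
```

The lens is at about (254,195) in the wrist view, which fits a vertical pen. I'll carry it over the spot.

Emit:
drive_tool(deltas=[{"slide": [0.15,-0.25,-0.25],"delta_rot": [0,0,0],"hand": 0},{"slide": [0.35,-0.55,-0.2],"delta_rot": [0,0,0],"hand": 0},{"slide": [0.4,-0.65,0],"delta_rot": [0,0,0],"hand": 0},{"slide": [0.4,-0.65,0],"delta_rot": [0,0,0],"hand": 0},{"slide": [0.4,-0.65,0],"delta_rot": [0,0,0],"hand": 0}])

```text
time_s: 4.15
eef_pos: [0.486, -0.1272, 0.2679]
eef_rot: [-0.001, 0.989, 0.149, -0.001]
wrist_force: [0.9, -0.2, -0.3]
opening: 0.316
```

Emit:
drive_tool(deltas=[{"slide": [0.4,-0.65,0],"delta_rot": [0,0,0],"hand": 0},{"slide": [0.4,-0.65,0],"delta_rot": [0,0,0],"hand": 0},{"slide": [0.4,-0.65,0],"delta_rot": [0,0,0],"hand": 0},{"slide": [0.3,-0.5,0],"delta_rot": [0,0,0],"hand": 0},{"slide": [0.1,-0.15,0],"delta_rot": [0,0,0],"hand": 0}])

```text
time_s: 4.78
eef_pos: [0.5238, 0.0206, 0.2679]
eef_rot: [-0.001, 0.989, 0.151, -0.001]
wrist_force: [0.2, 0.3, -2.0]
opening: 0.316
```

```bash
python3 go.py 0.526 0.022 0.271 17.2
python3 - <<'E'
from bench import ctrl
import cv2,numpy as np
from h import *
c=ctrl.camera("wrist"); np.savez("wrist4.npz",**c); f=c["frame"][:,:,::-1].copy()
o=ctrl.get_obs(); R=rt(o["eef_rot"]); P=o["eef_pos"]; print(P)
for X in ([.526,.022,.076],P+R.apply([0,0,.095]),P+R.apply([0,0,.195])): print(projw(c,X))
cv2.imwrite("pics/w4.png",cv2.resize(f[80:340,140:400],None,fx=2.3,fy=2.3,interpolation=cv2.INTER_CUBIC))
c=ctrl.camera("scene"); np.savez("scene4.npz",**c); cv2.imwrite("pics/c7.png",cv2.resize(c["frame"][80:220,200:360,::-1],None,fx=4,fy=4,interpolation=cv2.INTER_CUBIC))
E
```

```text
t 4.78 pos [0.5238 0.0206 0.2679] open 0.316 F [ 0.2  0.3 -2. ]
slide total (units) [ 0.05  -0.013 -0.061]
rot (units) [-0.0004  0.0006  0.0007]
[0.52401973 0.02054139 0.26801715]
[[253.6139636  167.87225463]]
[[253.74893508 195.96517543]]
[[254.09909084 169.4959718 ]]
```

View pics/w4.png

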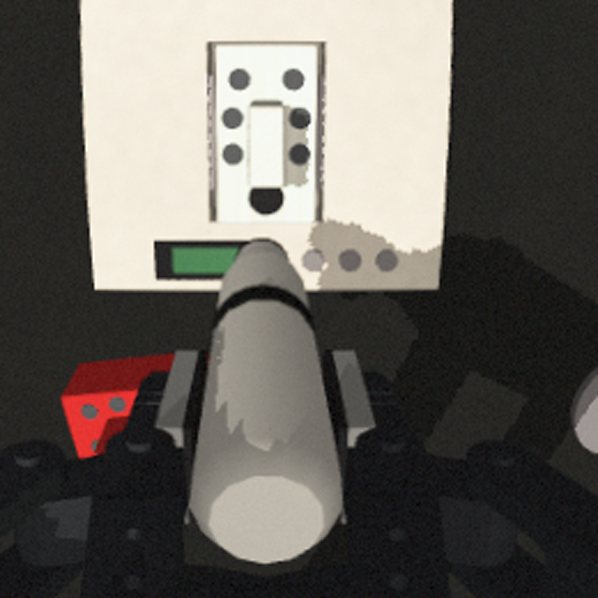

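View pics/c7.png

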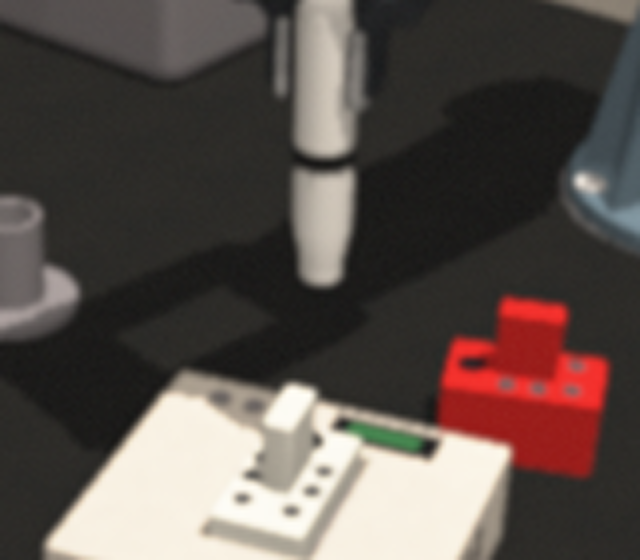

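The spot shows at wrist (255.6,167), and the pen's axis meets that plane at (254,169.5). I'll nudge it about 3 mm in +x and up 3 mm, then hold for over 2 s.

Emit:
drive_tool(deltas=[{"slide": [0.055,0.015,-0.06],"delta_rot": [0,0,0],"hand": 0},{"slide": [0,0,0],"delta_rot": [0,0,0],"hand": 0},{"slide": [0,0,0],"delta_rot": [0,0,0],"hand": 0},{"slide": [0,0,0],"delta_rot": [0,0,0],"hand": 0},{"slide": [0,0,0],"delta_rot": [0,0,0],"hand": 0}])

```text
time_s: 5.5
eef_pos: [0.5273, 0.0182, 0.2718]
eef_rot: [-0.0, 0.989, 0.149, -0.0]
wrist_force: [-0.0, -0.4, -0.7]
opening: 0.313
```

Emit:
drive_tool(deltas=[{"slide": [0,0,0],"delta_rot": [0,0,0],"hand": 0},{"slide": [0,0,0],"delta_rot": [0,0,0],"hand": 0},{"slide": [0,0,0],"delta_rot": [0,0,0],"hand": 0},{"slide": [0,0,0],"delta_rot": [0,0,0],"hand": 0},{"slide": [0,0,0],"delta_rot": [0,0,0],"hand": 0}])

```text
time_s: 6.12
eef_pos: [0.5273, 0.0184, 0.2718]
eef_rot: [0.0, 0.989, 0.149, 0.0]
wrist_force: [-0.1, -0.5, -1.2]
opening: 0.312
```

Run:
```python
from bench import ctrl
import cv2,numpy as np
from h import *
c=ctrl.camera("wrist"); f=c["frame"][:,:,::-1].copy()
o=ctrl.get_obs(); R=rt(o["eef_rot"]); P=o["eef_pos"]; print(P)
for X in ([.526,.022,.076],P+R.apply([0,0,.095]),P+R.apply([0,0,.195])): print(projw(c,X))
cv2.imwrite("pics/w5.png",cv2.resize(f[140:220,200:310],None,fx=5,fy=5,interpolation=cv2.INTER_CUBIC))
```

```text
[0.52733388 0.0183702  0.27181508]
[[250.66868178 169.73010413]]
[[253.59696715 196.19810772]]
[[253.99552516 169.70677868]]
```

View pics/w5.png

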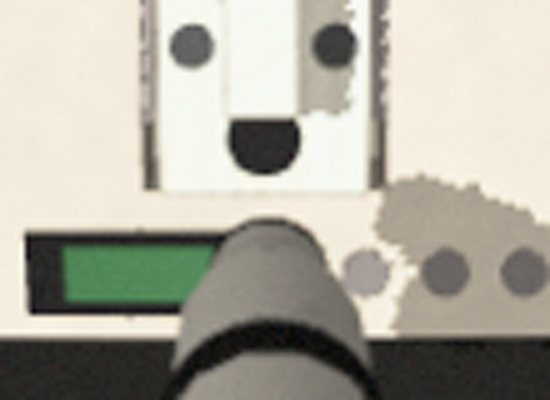

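Spot at (252.4,167), axis at (254,169.7), so about 2 mm off. I'll make one small correction and then hold.

Emit:
drive_tool(deltas=[{"slide": [0.02,-0.04,0],"delta_rot": [0,0,0],"hand": 0},{"slide": [0,0,0],"delta_rot": [0,0,0],"hand": 0},{"slide": [0,0,0],"delta_rot": [0,0,0],"hand": 0},{"slide": [0,0,0],"delta_rot": [0,0,0],"hand": 0},{"slide": [0,0,0],"delta_rot": [0,0,0],"hand": 0}])

```text
time_s: 6.8
eef_pos: [0.5277, 0.0206, 0.2718]
eef_rot: [0.0, 0.989, 0.149, -0.0]
wrist_force: [-0.8, -0.4, -0.9]
opening: 0.312
```

Emit:
drive_tool(deltas=[{"slide": [0,0,0],"delta_rot": [0,0,0],"hand": 0},{"slide": [0,0,0],"delta_rot": [0,0,0],"hand": 0},{"slide": [0,0,0],"delta_rot": [0,0,0],"hand": 0},{"slide": [0,0,0],"delta_rot": [0,0,0],"hand": 0},{"slide": [0,0,0],"delta_rot": [0,0,0],"hand": 0}])

```text
time_s: 7.42
eef_pos: [0.5277, 0.0206, 0.2718]
eef_rot: [0.0, 0.989, 0.149, 0.0]
wrist_force: [0.2, -0.1, -0.7]
opening: 0.31
```

Emit:
drive_tool(deltas=[{"slide": [0,0,0],"delta_rot": [0,0,0],"hand": 0},{"slide": [0,0,0],"delta_rot": [0,0,0],"hand": 0},{"slide": [0,0,0],"delta_rot": [0,0,0],"hand": 0},{"slide": [0,0,0],"delta_rot": [0,0,0],"hand": 0},{"slide": [0,0,0],"delta_rot": [0,0,0],"hand": 0}])

```text
time_s: 8.05
eef_pos: [0.5277, 0.0206, 0.2718]
eef_rot: [0.0, 0.989, 0.149, 0.0]
wrist_force: [0.0, 0.6, -1.1]
opening: 0.312
```

Emit:
drive_tool(deltas=[{"slide": [0,0,0],"delta_rot": [0,0,0],"hand": 0},{"slide": [0,0,0],"delta_rot": [0,0,0],"hand": 0},{"slide": [0,0,0],"delta_rot": [0,0,0],"hand": 0},{"slide": [0,0,0],"delta_rot": [0,0,0],"hand": 0},{"slide": [0,0,0],"delta_rot": [0,0,0],"hand": 0}])

```text
time_s: 8.68
eef_pos: [0.5277, 0.0206, 0.2718]
eef_rot: [-0.0, 0.989, 0.149, 0.0]
wrist_force: [-0.6, 0.8, -1.2]
opening: 0.311
```

```bash
python3 go.py 0.4455 -0.2855 0.271 17.2
```

```text
t 8.68 pos [0.5277 0.0206 0.2718] open 0.311 F [-0.6  0.8 -1.2]
slide total (units) [-3.378  5.364  0.016]
rot (units) [-0.     -0.     -0.0002]
```

Emit:
drive_tool(deltas=[{"slide": [-0.2,0.3,0],"delta_rot": [0,0,0],"hand": 0},{"slide": [-0.4,0.65,0],"delta_rot": [0,0,0],"hand": 0},{"slide": [-0.4,0.65,0],"delta_rot": [0,0,0],"hand": 0},{"slide": [-0.4,0.65,0],"delta_rot": [0,0,0],"hand": 0},{"slide": [-0.4,0.65,0],"delta_rot": [0,0,0],"hand": 0}])

```text
time_s: 9.3
eef_pos: [0.4836, -0.1466, 0.2719]
eef_rot: [0.0, 0.989, 0.149, 0.0]
wrist_force: [1.3, 0.5, -1.5]
opening: 0.312
```

Emit:
drive_tool(deltas=[{"slide": [-0.4,0.65,0],"delta_rot": [0,0,0],"hand": 0},{"slide": [-0.4,0.65,0],"delta_rot": [0,0,0],"hand": 0},{"slide": [-0.4,0.6,0],"delta_rot": [0,0,0],"hand": 0},{"slide": [-0.27,0.4,0],"delta_rot": [0,0,0],"hand": 0},{"slide": [-0.1,0.16,0],"delta_rot": [0,0,0],"hand": 0}])

```text
time_s: 9.93
eef_pos: [0.4447, -0.287, 0.2717]
eef_rot: [0.0, 0.989, 0.148, -0.0]
wrist_force: [-0.2, -0.6, -0.9]
opening: 0.313
```

```bash
python3 go.py 0.4455 -0.285 0.1085 17.2
python3 - <<'E'
from bench import ctrl
import cv2,numpy as np
from h import *
o=ctrl.get_obs(); P=o["eef_pos"]
c=ctrl.camera("scene"); 
for X in (P-[0,0,.095],[.4455,-.285,.068]): print((proj(c,X)[0]-[140,50])*5+2)
cv2.imwrite("pics/c8.png",cv2.resize(c["frame"][50:170,140:260,::-1],None,fx=5,fy=5,interpolation=cv2.INTER_CUBIC))
c=ctrl.camera("wrist"); 
cv2.imwrite("pics/w8.png",cv2.resize(c["frame"][120:240,180:330,::-1],None,fx=5,fy=5,interpolation=cv2.INTER_CUBIC))
for X in (P-[0,0,.095],[.4455,-.285,.068],[.4455,-.285,.008]): print((projw(c,X)[0]-[180,120])*5+2)
E
```

```text
t 9.93 pos [ 0.4447 -0.287   0.2717] open 0.313 F [-0.2 -0.6 -0.9]
slide total (units) [ 0.027 -0.033  3.265]
rot (units) [ 0.      0.0001 -0.0009]
[286.7499039  216.94785128]
[302.73709597 418.04401689]
[368.05488737 382.64221491]
[363.61148509 236.50482536]
[365.43251565 190.52010806]
```

View pics/c8.png

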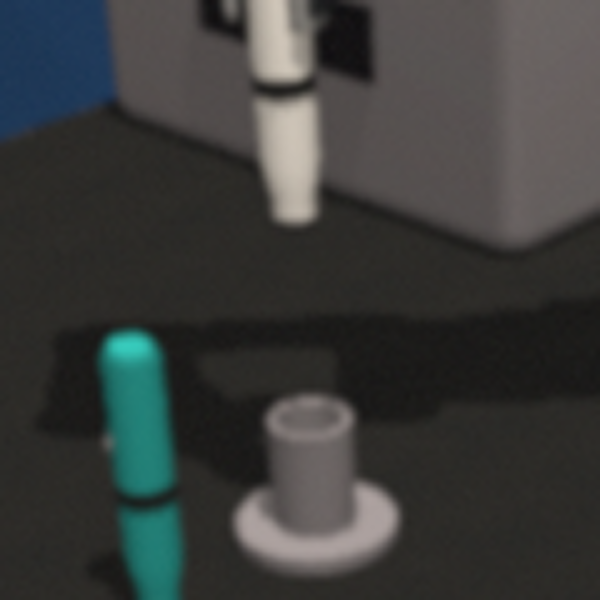

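View pics/w8.png

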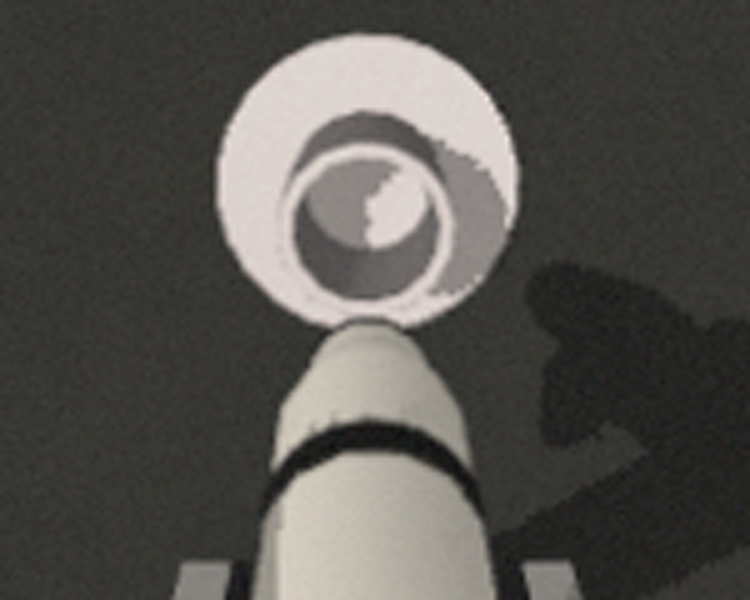

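Rim at scene (311,417) and lens at (296,216): the same offset from prediction, so the alignment is good to about 1 mm. Lowering.

Emit:
drive_tool(deltas=[{"slide": [0.05,-0.03,0.3],"delta_rot": [0,0,0],"hand": 0},{"slide": [0,0,0.6],"delta_rot": [0,0,0],"hand": 0},{"slide": [0,0,0.7],"delta_rot": [0,0,0],"hand": 0},{"slide": [0,0,0.5],"delta_rot": [0,0,0],"hand": 0},{"slide": [0,0,0.3],"delta_rot": [0,0,0],"hand": 0}])

```text
time_s: 10.65
eef_pos: [0.4473, -0.2811, 0.1495]
eef_rot: [-0.001, 0.989, 0.15, -0.001]
wrist_force: [-0.4, 0.5, -1.1]
opening: 0.314
```

Emit:
drive_tool(deltas=[{"slide": [0,0,0.3],"delta_rot": [0,0,0],"hand": 0},{"slide": [0,0,0.25],"delta_rot": [0,0,0],"hand": 0},{"slide": [0,0,0.15],"delta_rot": [0,0,0],"hand": 0},{"slide": [0,0,0.07],"delta_rot": [0,0,0],"hand": 0},{"slide": [0,0,0],"delta_rot": [0,0,0],"hand": 0}])

```text
time_s: 11.28
eef_pos: [0.4479, -0.2832, 0.1134]
eef_rot: [0.0, 0.989, 0.149, 0.0]
wrist_force: [-1.7, 0.5, -1.9]
opening: 0.312
```

Emit:
drive_tool(deltas=[{"slide": [-0.02,0.02,0.03],"delta_rot": [0,0,0],"hand": 0},{"slide": [0,0,0.03],"delta_rot": [0,0,0],"hand": 0},{"slide": [0,0,0.03],"delta_rot": [0,0,0],"hand": 0},{"slide": [0,0,0],"delta_rot": [0,0,0],"hand": 0},{"slide": [0,0,0],"delta_rot": [0,0,0],"hand": 0}])

```text
time_s: 11.9
eef_pos: [0.4471, -0.2843, 0.1088]
eef_rot: [-0.0, 0.989, 0.149, 0.0]
wrist_force: [-0.3, 0.1, -1.6]
opening: 0.313
```

Emit:
drive_tool(deltas=[{"slide": [0,0,0.03],"delta_rot": [0,0,0],"hand": 0},{"slide": [0,0,0],"delta_rot": [0,0,0],"hand": 0.35},{"slide": [0,0,0],"delta_rot": [0,0,0],"hand": 0.5},{"slide": [0,0,0],"delta_rot": [0,0,0],"hand": 1},{"slide": [0,0,0],"delta_rot": [0,0,0],"hand": 1}])

```text
time_s: 12.52
eef_pos: [0.4471, -0.2843, 0.1073]
eef_rot: [0.0, 0.989, 0.149, 0.0]
wrist_force: [-1.0, 0.1, -0.3]
opening: 0.906
```

Emit:
drive_tool(deltas=[{"slide": [0,0,0],"delta_rot": [0,0,0],"hand": 1},{"slide": [0,0,-0.4],"delta_rot": [0,0,0],"hand": 1},{"slide": [0,0,-0.8],"delta_rot": [0,0,0],"hand": 1},{"slide": [0,0,-0.9],"delta_rot": [0,0,0],"hand": 1},{"slide": [0,0,-0.5],"delta_rot": [0,0,0],"hand": 1}])

```text
time_s: 13.15
eef_pos: [0.4478, -0.285, 0.24]
eef_rot: [0.001, 0.989, 0.149, 0.001]
wrist_force: [-0.5, 1.5, -0.2]
opening: 0.997
```

```bash
python3 go.py 0.555 0.030 0.2 17.2
python3 - <<'E'
from bench import ctrl
import cv2,numpy as np
c=ctrl.camera("wrist"); cv2.imwrite("pics/w9.png",c["frame"][:,:,::-1])
c=ctrl.camera("scene"); cv2.imwrite("pics/c9.png",cv2.resize(c["frame"][50:170,140:260,::-1],None,fx=4,fy=4,interpolation=cv2.INTER_CUBIC))
E
```

```text
t 13.15 pos [ 0.4478 -0.285   0.24  ] open 0.997 F [-0.5  1.5 -0.2]
slide total (units) [ 3.907 -5.388  0.79 ]
rot (units) [ 0.001  -0.0005 -0.0002]
```

View pics/w9.png

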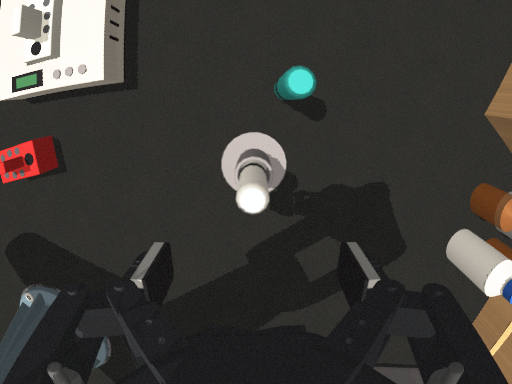

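View pics/c9.png

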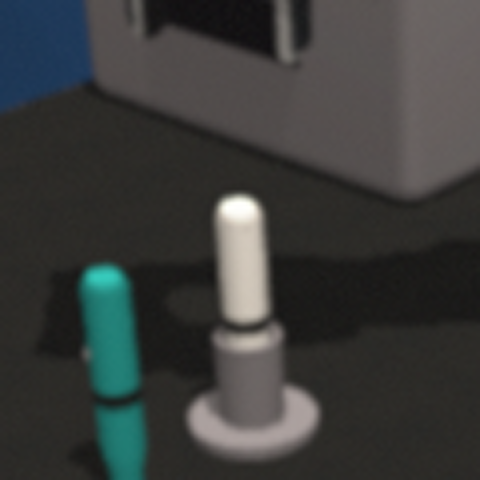

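The thermometer is back upright in its stand (scene crop: body (243,260), cup (250,380)). Moving over the fin.

Emit:
drive_tool(deltas=[{"slide": [0.2,-0.3,0],"delta_rot": [0,0,0],"hand": 1},{"slide": [0.5,-0.65,0],"delta_rot": [0,0,0],"hand": 1},{"slide": [0.5,-0.7,0],"delta_rot": [0,0,0],"hand": 1},{"slide": [0.5,-0.7,0],"delta_rot": [0,0,0],"hand": 1},{"slide": [0.5,-0.7,0],"delta_rot": [0,0,0],"hand": 1}])

```text
time_s: 13.88
eef_pos: [0.5064, -0.1032, 0.2352]
eef_rot: [-0.001, 0.989, 0.149, -0.001]
wrist_force: [-0.1, 0.2, -0.6]
opening: 1.003
```

Emit:
drive_tool(deltas=[{"slide": [0.5,-0.7,0],"delta_rot": [0,0,0],"hand": 1},{"slide": [0.5,-0.7,0.1],"delta_rot": [0,0,0],"hand": 1},{"slide": [0.4,-0.55,0.3],"delta_rot": [0,0,0],"hand": 1},{"slide": [0.25,-0.3,0.3],"delta_rot": [0,0,0],"hand": 1},{"slide": [0.05,-0.1,0.1],"delta_rot": [0,0,0],"hand": 1}])

```text
time_s: 14.5
eef_pos: [0.5524, 0.0326, 0.1948]
eef_rot: [-0.001, 0.989, 0.15, -0.002]
wrist_force: [0.1, 0.9, -0.4]
opening: 1.003
```

```bash
python3 go.py 0.556 0.030 0.084 17.2
python3 - <<'E'
from bench import ctrl
import cv2,numpy as np
from h import *
c=ctrl.camera("wrist"); np.savez("wrist10.npz",**c); cv2.imwrite("pics/w10.png",c["frame"][:,:,::-1])
P=ctrl.get_obs()["eef_pos"]
for X in ([.556,.03,.118],[.556,.03,.076],[.5265,.021,.076],[*P[:2],.118],[*P[:2],.076]): print(projw(c,X))
E
```

```text
t 14.5 pos [0.5524 0.0326 0.1948] open 1.003 F [ 0.1  0.9 -0.4]
slide total (units) [0.062 0.074 2.215]
rot (units) [-0.0006  0.0012  0.0003]
[[258.15469694 199.76409563]]
[[257.7684506  184.88471744]]
[[257.53988434 216.38438849]]
[[253.93050348 203.0916984 ]]
[[254.16970243 187.76658117]]
```

View pics/w10.png

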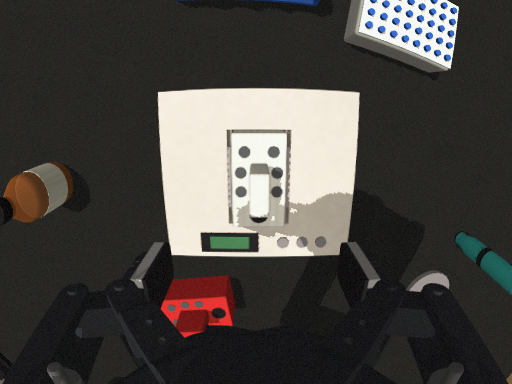

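Fin top at (259.5,196), about 2 mm from my estimate, and the yaw looks square with the bath. Descending.

Emit:
drive_tool(deltas=[{"slide": [0.1,0.09,0.4],"delta_rot": [0,0,0],"hand": 1},{"slide": [0,0,0.6],"delta_rot": [0,0,0],"hand": 1},{"slide": [0,0,0.6],"delta_rot": [0,0,0],"hand": 1},{"slide": [0,0,0.4],"delta_rot": [0,0,0],"hand": 1},{"slide": [0,0,0.2],"delta_rot": [0,0,0],"hand": 1}])

```text
time_s: 15.18
eef_pos: [0.559, 0.0272, 0.0854]
eef_rot: [-0.0, 0.989, 0.148, -0.001]
wrist_force: [0.4, -0.9, -0.1]
opening: 0.998
```

```bash
python3 go.py 0.5575 0.030 0.084 17.2
python3 - <<'E'
from bench import ctrl
import cv2,numpy as np
from h import *
c=ctrl.camera("wrist");  cv2.imwrite("pics/w11.png",c["frame"][:,:,::-1])
P=ctrl.get_obs()["eef_pos"]
for X in ([*P[:2],.118],[*P[:2],.076]): print(projw(c,X))
E
```

```text
t 15.18 pos [0.559  0.0272 0.0854] open 0.998 F [ 0.4 -0.9 -0.1]
slide total (units) [-0.012 -0.062  0.028]
rot (units) [-0.0002  0.0007 -0.0007]
[[251.51550688 285.63877071]]
[[252.35161513 242.93204104]]
```

View pics/w11.png

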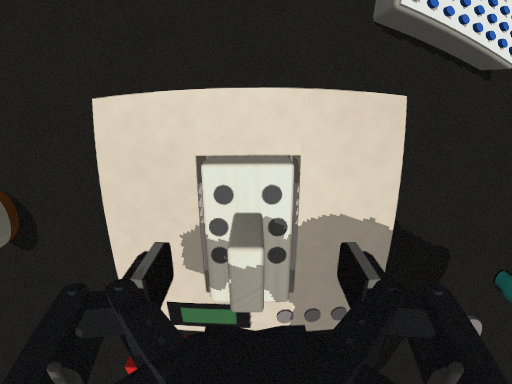

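The fin centre is at (246.5,283) and the pad midline at about 253, so I'll shift about 2.5 mm in −y (tool), settle, then close.

Emit:
drive_tool(deltas=[{"slide": [0,-0.05,0.03],"delta_rot": [0,0,0],"hand": 1},{"slide": [0,0,0],"delta_rot": [0,0,0],"hand": 0.6},{"slide": [0,0,0],"delta_rot": [0,0,0],"hand": 0.3},{"slide": [0,0,0],"delta_rot": [0,0,0],"hand": 0},{"slide": [0,0,0],"delta_rot": [0,0,0],"hand": 0}])

```text
time_s: 15.85
eef_pos: [0.5592, 0.0311, 0.0863]
eef_rot: [-0.0, 0.989, 0.149, 0.0]
wrist_force: [-1.7, 0.7, -1.5]
opening: 0.181
```

Emit:
drive_tool(deltas=[{"slide": [0,0,0],"delta_rot": [0,0,0],"hand": 0},{"slide": [0,0,0],"delta_rot": [0,0,0],"hand": 0},{"slide": [0,0,0],"delta_rot": [0,0,0],"hand": 0},{"slide": [0,0,0],"delta_rot": [0,0,0],"hand": 0},{"slide": [0,0,0],"delta_rot": [0,0,0],"hand": 0}])

```text
time_s: 16.48
eef_pos: [0.5592, 0.0311, 0.0862]
eef_rot: [-0.0, 0.989, 0.149, 0.0]
wrist_force: [-1.5, 1.3, 4.8]
opening: 0.181
```

```bash
python3 go.py 0.5575 0.030 0.084 17.2; python3 -c "
from bench import ctrl
import cv2
c=ctrl.camera('wrist');  cv2.imwrite('pics/w12.png',c['frame'][:,:,::-1]); o=ctrl.get_obs(); print(o['torque'])"
```

```text
t 16.48 pos [0.5592 0.0311 0.0862] open 0.181 F [-1.5  1.3  4.8]
slide total (units) [-0.039  0.01   0.044]
rot (units) [-0.0001 -0.0001 -0.0001]
[0.38068204 0.39324849 0.07549448]
```

View pics/w12.png

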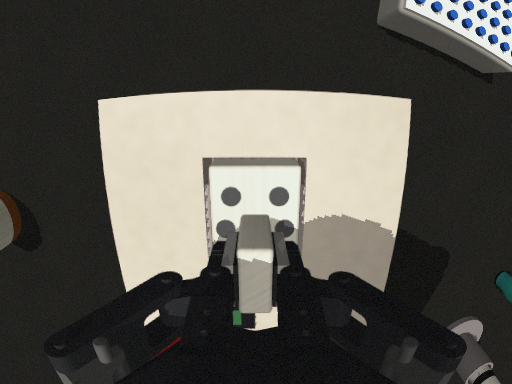

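Fin gripped (opening 0.181, about 15.4 mm). Now I'll work out the rocking increments about the strip contacts.

```bash
cat > rock.py <<'E'
import numpy as np
# bath-frame planar (y,z), theta about bath x. tool y=-y, tool z=-z, tool x=x
def rows(p,th,pts):
    "pts list of (pivot,dtheta_deg,n)"
    p=np.array(p,float); out=[]
    for piv,d,n in pts:
        for i in range(n):
            a=np.radians(d/n); c,s=np.cos(a),np.sin(a); M=np.array([[c,-s],[s,c]])
            q=np.array(piv)+M@(p-piv)
            dv=q-p; ct,s2=np.cos(th),np.sin(th)
            loc=np.array([[ct,s2],[-s2,ct]])@dv   # into tool-body (y,z) axes
            out.append((round(-loc[0]/50,3),round(-loc[1]/50,3),round(d/n/180,4))); p=q; th+=a
        print("pivot",piv,"end p",p.round(2),"th",round(np.degrees(th),2)); 
        for o in out[-n:]: print("  ty,tz,wx",o)
    return p,th
if __name__=="__main__":
    R=(-25,54);L=(25,54)
    rows((0,86.2),0.,[(R,7,5),(L,-14,10),(R,14,10),(L,-14,10),(R,14,10),(L,-7,5)])
E
python3 rock.py
```

```text
pivot (-25, 54) end p [-4.11 89.01] th 7.0
  ty,tz,wx (np.float64(0.016), np.float64(-0.012), 0.0078)
  ty,tz,wx (np.float64(0.016), np.float64(-0.012), 0.0078)
  ty,tz,wx (np.float64(0.016), np.float64(-0.012), 0.0078)
  ty,tz,wx (np.float64(0.016), np.float64(-0.012), 0.0078)
  ty,tz,wx (np.float64(0.016), np.float64(-0.012), 0.0078)
pivot (25, 54) end p [ 5.22 95.01] th -7.0
  ty,tz,wx (np.float64(-0.019), np.float64(-0.012), -0.0078)
  ty,tz,wx (np.float64(-0.019), np.float64(-0.012), -0.0078)
  ty,tz,wx (np.float64(-0.019), np.float64(-0.012), -0.0078)
  ty,tz,wx (np.float64(-0.019), np.float64(-0.012), -0.0078)
  ty,tz,wx (np.float64(-0.019), np.float64(-0.012), -0.0078)
  ty,tz,wx (np.float64(-0.019), np.float64(-0.012), -0.0078)
  ty,tz,wx (np.float64(-0.019), np.float64(-0.012), -0.0078)
  ty,tz,wx (np.float64(-0.019), np.float64(-0.012), -0.0078)
  ty,tz,wx (np.float64(-0.019), np.float64(-0.012), -0.0078)
  ty,tz,wx (np.float64(-0.019), np.float64(-0.012), -0.0078)
pivot (-25, 54) end p [ -5.6 101.1] th 7.0
  ty,tz,wx (np.float64(0.022), np.float64(-0.012), 0.0078)
  ty,tz
[... 1463 characters left out ...]
y,tz,wx (np.float64(0.028), np.float64(-0.012), 0.0078)
  ty,tz,wx (np.float64(0.028), np.float64(-0.012), 0.0078)
  ty,tz,wx (np.float64(0.028), np.float64(-0.012), 0.0078)
  ty,tz,wx (np.float64(0.028), np.float64(-0.012), 0.0078)
  ty,tz,wx (np.float64(0.028), np.float64(-0.012), 0.0078)
  ty,tz,wx (np.float64(0.028), np.float64(-0.012), 0.0078)
pivot (25, 54) end p [  0.37 116.67] th -0.0
  ty,tz,wx (np.float64(-0.031), np.float64(-0.012), -0.0078)
  ty,tz,wx (np.float64(-0.031), np.float64(-0.012), -0.0078)
  ty,tz,wx (np.float64(-0.031), np.float64(-0.012), -0.0078)
  ty,tz,wx (np.float64(-0.031), np.float64(-0.012), -0.0078)
  ty,tz,wx (np.float64(-0.031), np.float64(-0.012), -0.0078)
```

Emit:
drive_tool(deltas=[{"slide": [0,0.016,-0.012],"delta_rot": [0.0078,0,0],"hand": 0},{"slide": [0,0.016,-0.012],"delta_rot": [0.0078,0,0],"hand": 0},{"slide": [0,0.016,-0.012],"delta_rot": [0.0078,0,0],"hand": 0},{"slide": [0,0.016,-0.012],"delta_rot": [0.0078,0,0],"hand": 0},{"slide": [0,0.016,-0.012],"delta_rot": [0.0078,0,0],"hand": 0}])

```text
time_s: 17.15
eef_pos: [0.5606, 0.0265, 0.0886]
eef_rot: [-0.061, 0.987, 0.149, -0.009]
wrist_force: [1.2, -1.3, 1.5]
opening: 0.179
```

```bash
cat > chk.py <<'E'
from h import *
from bench import ctrl
import cv2,sys
from rock import *
o=ctrl.get_obs(); P=o["eef_pos"]; d=P-np.array([.5592,.0311,0]); y=np.radians(17.2)
bx=1e3*(d[0]*np.cos(y)+d[1]*np.sin(y)); by=1e3*(-d[0]*np.sin(y)+d[1]*np.cos(y)); bz=P[2]*1e3
G=Rn.from_matrix(np.array([[np.cos(y),np.sin(y),0],[np.sin(y),-np.cos(y),0],[0,0,-1]]))
rv=np.degrees((G.inv()*rt(o["eef_rot"])).as_rotvec())
F=o["wrist_force"]; Fb=[F[0]*np.cos(y)+F[1]*np.sin(y),-F[0]*np.sin(y)+F[1]*np.cos(y),F[2]]
print("t",round(o["time_s"],2),"bath x,y,z",np.round([bx,by,bz],2),"rv",rv.round(2),"F",np.round(Fb,1),"M",o["torque"].round(2))
th=np.radians(rv[0]); h=bz-(60.2)*np.cos(th); yy=by+60.2*np.sin(th)
print("underside centre y,z est",round(yy,2),round(h,2),"rise",round(h-26,2))
if len(sys.argv)>1:
    n=sys.argv[1]; fr=[]
    for nm,sl in (("scene",(slice(130,270),slice(195,345))),("wrist",(slice(80,360),slice(90,420)))):
        c=ctrl.camera(nm); fr.append(cv2.resize(c["frame"][sl][:,:,::-1],(400,int(400*(sl[0].stop-sl[0].start)/(sl[1].stop-sl[1].start))),interpolation=cv2.INTER_CUBIC))
    H=max(f.shape[0] for f in fr); fr=[cv2.copyMakeBorder(f,0,H-f.shape[0],0,0,0) for f in fr]
    cv2.imwrite(f"pics/{n}.png",np.hstack(fr))
E
python3 chk.py r1
```

```text
t 17.15 bath x,y,z [-3.000e-02 -4.860e+00  8.862e+01] rv [7.09 0.03 0.05] F [ 0.8 -1.6  1.5] M [-1.12 -0.45  0.01]
underside centre y,z est 2.57 28.88 rise 2.88
```

View pics/r1.png

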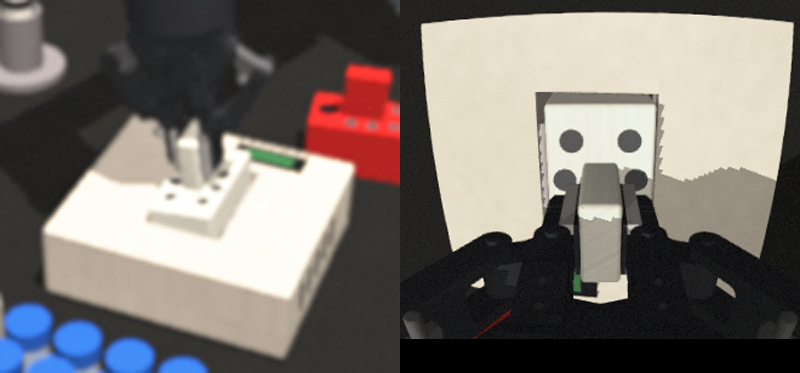

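The block is tilted with its left side up and the bath is flat on the bench. Forces are low. Next swing, about the left strip.

Emit:
drive_tool(deltas=[{"slide": [0,-0.019,-0.012],"delta_rot": [-0.0078,0,0],"hand": 0},{"slide": [0,-0.019,-0.012],"delta_rot": [-0.0078,0,0],"hand": 0},{"slide": [0,-0.019,-0.012],"delta_rot": [-0.0078,0,0],"hand": 0},{"slide": [0,-0.019,-0.012],"delta_rot": [-0.0078,0,0],"hand": 0},{"slide": [0,-0.019,-0.012],"delta_rot": [-0.0078,0,0],"hand": 0}])

```text
time_s: 17.88
eef_pos: [0.5584, 0.0315, 0.0914]
eef_rot: [0.001, 0.989, 0.149, -0.0]
wrist_force: [4.0, 0.2, -8.4]
opening: 0.183
```

Emit:
drive_tool(deltas=[{"slide": [0,-0.019,-0.012],"delta_rot": [-0.0078,0,0],"hand": 0},{"slide": [0,-0.019,-0.012],"delta_rot": [-0.0078,0,0],"hand": 0},{"slide": [0,-0.019,-0.012],"delta_rot": [-0.0078,0,0],"hand": 0},{"slide": [0,-0.019,-0.012],"delta_rot": [-0.0078,0,0],"hand": 0},{"slide": [0,-0.019,-0.012],"delta_rot": [-0.0078,0,0],"hand": 0}])

```text
time_s: 18.5
eef_pos: [0.5567, 0.0359, 0.0942]
eef_rot: [0.061, 0.987, 0.149, 0.008]
wrist_force: [0.8, -0.2, -10.6]
opening: 0.177
```

```bash
python3 chk.py r2
```

```text
t 18.5 bath x,y,z [-0.91  5.35 94.22] rv [-7.07 -0.09  0.04] F [  0.7  -0.4 -10.6] M [ 0.63 -0.04 -0.01]
underside centre y,z est -2.06 34.47 rise 8.47
```

View pics/r2.png

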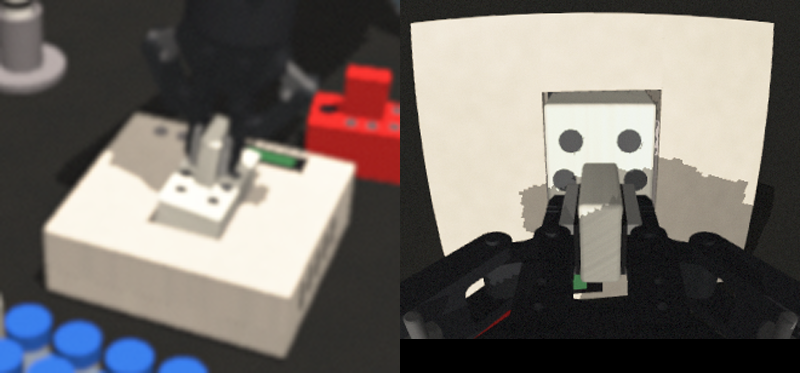

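Right side raised and the bath still flat (pull of about 10 N including the block's weight). Next swing.

Emit:
drive_tool(deltas=[{"slide": [0,0.021,-0.01],"delta_rot": [0.0078,0,0],"hand": 0},{"slide": [0,0.022,-0.012],"delta_rot": [0.0078,0,0],"hand": 0},{"slide": [0,0.022,-0.012],"delta_rot": [0.0078,0,0],"hand": 0},{"slide": [0,0.022,-0.012],"delta_rot": [0.0078,0,0],"hand": 0},{"slide": [0,0.022,-0.012],"delta_rot": [0.0078,0,0],"hand": 0}])

```text
time_s: 19.23
eef_pos: [0.5588, 0.0306, 0.0978]
eef_rot: [-0.001, 0.989, 0.149, -0.001]
wrist_force: [-1.7, 0.1, -14.3]
opening: 0.18
```

Emit:
drive_tool(deltas=[{"slide": [0,0.022,-0.012],"delta_rot": [0.0078,0,0],"hand": 0},{"slide": [0,0.022,-0.012],"delta_rot": [0.0078,0,0],"hand": 0},{"slide": [0,0.022,-0.012],"delta_rot": [0.0078,0,0],"hand": 0},{"slide": [0,0.022,-0.012],"delta_rot": [0.0078,0,0],"hand": 0},{"slide": [0,0.022,-0.012],"delta_rot": [0.0078,0,0],"hand": 0}])

```text
time_s: 19.85
eef_pos: [0.5608, 0.0252, 0.1009]
eef_rot: [-0.061, 0.987, 0.149, -0.009]
wrist_force: [-2.1, -0.2, -10.6]
opening: 0.178
```

```bash
python3 chk.py r3
```

```text
t 19.85 bath x,y,z [ -0.17  -6.12 100.88] rv [7.08 0.01 0.02] F [ -2.    0.5 -10.6] M [-0.66  0.26 -0.08]
underside centre y,z est 1.31 41.14 rise 15.14
```

View pics/r3.png

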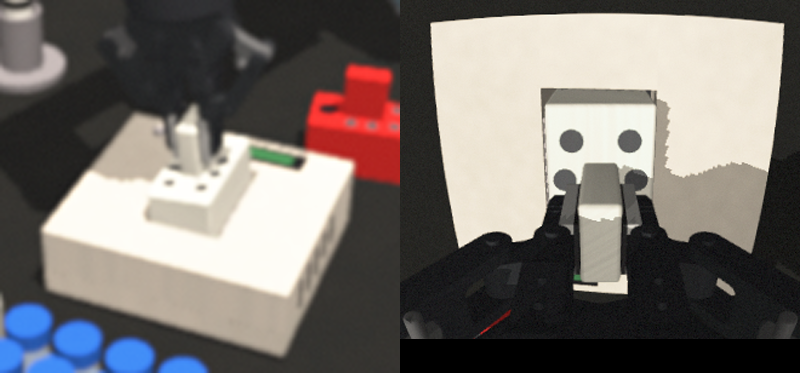

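The bath is steady, but the mid-swing pull reached 14 N, which is close to the bath's weight plus the block's. I'll move the pivots slightly inward so the pivot side is pressed down instead.

```bash
python3 -c "
from rock import *
rows((-6.1,100.9),np.radians(7.08),[((22,54),-14,2),((-22,54),14,2),((22,54),-14,2),((-22,54),14,2)])"
```

```text
pivot (22, 54) end p [  6.08 106.3 ] th -6.92
  ty,tz,wx (np.float64(-0.125), np.float64(-0.046), -0.0389)
  ty,tz,wx (np.float64(-0.125), np.float64(-0.046), -0.0389)
pivot (-22, 54) end p [ -7.41 111.54] th 7.08
  ty,tz,wx (np.float64(0.138), np.float64(-0.044), 0.0389)
  ty,tz,wx (np.float64(0.138), np.float64(-0.044), 0.0389)
pivot (22, 54) end p [  7.39 116.95] th -6.92
  ty,tz,wx (np.float64(-0.151), np.float64(-0.045), -0.0389)
  ty,tz,wx (np.float64(-0.151), np.float64(-0.045), -0.0389)
pivot (-22, 54) end p [ -8.71 122.19] th 7.08
  ty,tz,wx (np.float64(0.164), np.float64(-0.043), 0.0389)
  ty,tz,wx (np.float64(0.164), np.float64(-0.043), 0.0389)
```

Emit:
drive_tool(deltas=[{"slide": [0,-0.024,-0.009],"delta_rot": [-0.0078,0,0],"hand": 0},{"slide": [0,-0.025,-0.01],"delta_rot": [-0.0078,0,0],"hand": 0},{"slide": [0,-0.025,-0.01],"delta_rot": [-0.0078,0,0],"hand": 0},{"slide": [0,-0.025,-0.01],"delta_rot": [-0.0078,0,0],"hand": 0},{"slide": [0,-0.025,-0.01],"delta_rot": [-0.0078,0,0],"hand": 0}])

```text
time_s: 20.58
eef_pos: [0.5589, 0.0316, 0.1038]
eef_rot: [0.001, 0.989, 0.149, 0.0]
wrist_force: [-0.6, -0.7, -13.9]
opening: 0.173
```

Emit:
drive_tool(deltas=[{"slide": [0,-0.025,-0.01],"delta_rot": [-0.0078,0,0],"hand": 0},{"slide": [0,-0.025,-0.01],"delta_rot": [-0.0078,0,0],"hand": 0},{"slide": [0,-0.025,-0.01],"delta_rot": [-0.0078,0,0],"hand": 0},{"slide": [0,-0.025,-0.01],"delta_rot": [-0.0078,0,0],"hand": 0},{"slide": [0,-0.025,-0.01],"delta_rot": [-0.0078,0,0],"hand": 0}])

```text
time_s: 21.2
eef_pos: [0.5571, 0.0374, 0.106]
eef_rot: [0.061, 0.987, 0.149, 0.009]
wrist_force: [-0.9, -0.7, -10.9]
opening: 0.174
```

```bash
python3 chk.py r4
```

```text
t 21.2 bath x,y,z [ -0.12   6.58 105.97] rv [-7.1   0.01  0.05] F [ -1.   -0.5 -10.9] M [ 0.42  0.35 -0.04]
underside centre y,z est -0.86 46.23 rise 20.23
```

View pics/r4.png

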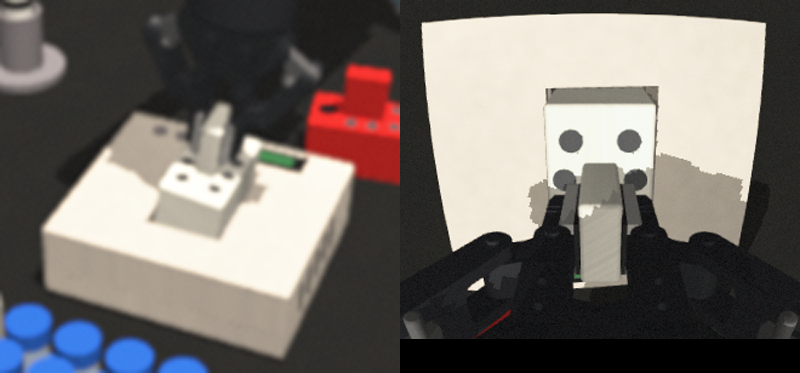

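Emit:
drive_tool(deltas=[{"slide": [0,0.026,0.004],"delta_rot": [0.0078,0,0],"hand": 0},{"slide": [0,0.027,-0.008],"delta_rot": [0.0078,0,0],"hand": 0},{"slide": [0,0.027,-0.009],"delta_rot": [0.0078,0,0],"hand": 0},{"slide": [0,0.027,-0.009],"delta_rot": [0.0078,0,0],"hand": 0},{"slide": [0,0.027,-0.009],"delta_rot": [0.0078,0,0],"hand": 0}])

```text
time_s: 21.92
eef_pos: [0.5593, 0.0306, 0.1084]
eef_rot: [-0.001, 0.989, 0.149, 0.0]
wrist_force: [-4.5, 1.4, -2.6]
opening: 0.177
```

Emit:
drive_tool(deltas=[{"slide": [0,0.027,-0.009],"delta_rot": [0.0078,0,0],"hand": 0},{"slide": [0,0.027,-0.009],"delta_rot": [0.0078,0,0],"hand": 0},{"slide": [0,0.027,-0.009],"delta_rot": [0.0078,0,0],"hand": 0},{"slide": [0,0.027,-0.009],"delta_rot": [0.0078,0,0],"hand": 0},{"slide": [0,0.027,-0.009],"delta_rot": [0.0078,0,0],"hand": 0}])

```text
time_s: 22.55
eef_pos: [0.5614, 0.0242, 0.11]
eef_rot: [-0.061, 0.987, 0.149, -0.009]
wrist_force: [-3.3, 1.4, -0.5]
opening: 0.181
```

```bash
python3 chk.py r5
```

```text
t 22.55 bath x,y,z [ 1.1000e-01 -7.2200e+00  1.1002e+02] rv [7.09 0.04 0.03] F [-2.7  2.3 -0.5] M [-0.32  0.55  0.07]
underside centre y,z est 0.21 50.28 rise 24.28
```

View pics/r5.png

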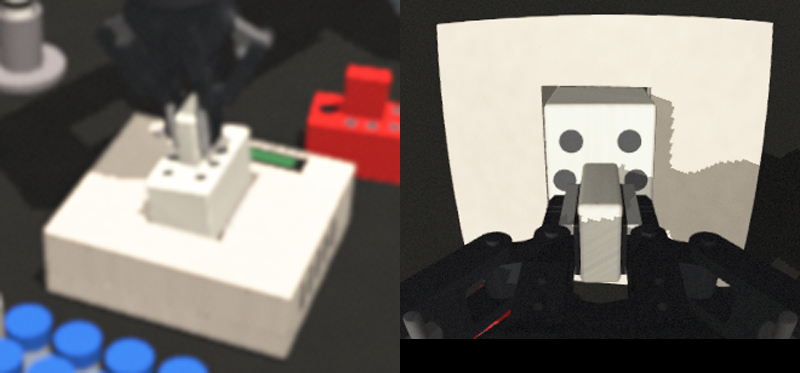

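The pull is now near zero net and the bath is flat. Rise is about 24 mm. Next swing.

Emit:
drive_tool(deltas=[{"slide": [0,-0.029,0.001],"delta_rot": [-0.0078,0,0],"hand": 0},{"slide": [0,-0.03,-0.009],"delta_rot": [-0.0078,0,0],"hand": 0},{"slide": [0,-0.03,-0.01],"delta_rot": [-0.0078,0,0],"hand": 0},{"slide": [0,-0.03,-0.01],"delta_rot": [-0.0078,0,0],"hand": 0},{"slide": [0,-0.03,-0.01],"delta_rot": [-0.0078,0,0],"hand": 0}])

```text
time_s: 23.28
eef_pos: [0.559, 0.0317, 0.1123]
eef_rot: [0.001, 0.989, 0.149, 0.0]
wrist_force: [0.9, 0.3, -4.5]
opening: 0.175
```

Emit:
drive_tool(deltas=[{"slide": [0,-0.03,-0.01],"delta_rot": [-0.0078,0,0],"hand": 0},{"slide": [0,-0.03,-0.01],"delta_rot": [-0.0078,0,0],"hand": 0},{"slide": [0,-0.03,-0.01],"delta_rot": [-0.0078,0,0],"hand": 0},{"slide": [0,-0.03,-0.01],"delta_rot": [-0.0078,0,0],"hand": 0},{"slide": [0,-0.03,-0.01],"delta_rot": [-0.0078,0,0],"hand": 0}])

```text
time_s: 23.9
eef_pos: [0.557, 0.0384, 0.115]
eef_rot: [0.062, 0.987, 0.149, 0.01]
wrist_force: [-1.3, -2.1, 2.2]
opening: 0.177
```

```bash
python3 chk.py r6
```

```text
t 23.9 bath x,y,z [9.0000e-02 7.6100e+00 1.1501e+02] rv [-7.18  0.04  0.02] F [-1.9 -1.6  2.2] M [-0.44  0.41  0.04]
underside centre y,z est 0.09 55.28 rise 29.28
```

View pics/r6.png

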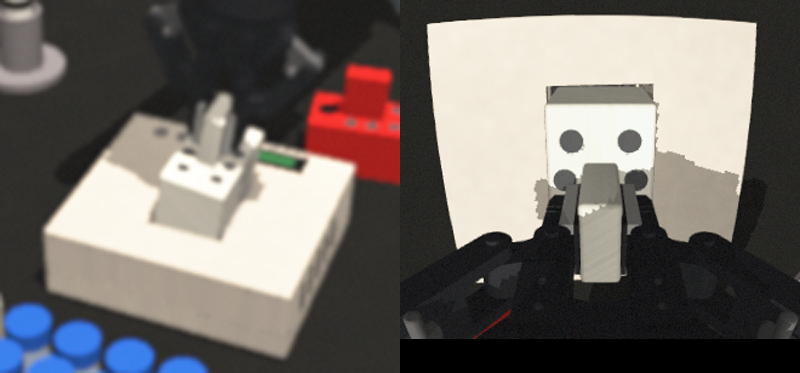

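Rise is about 29 mm and the bath is flat. One more swing over, then level.

Emit:
drive_tool(deltas=[{"slide": [0,0.031,-0.003],"delta_rot": [0.0078,0,0],"hand": 0},{"slide": [0,0.032,-0.009],"delta_rot": [0.0078,0,0],"hand": 0},{"slide": [0,0.032,-0.01],"delta_rot": [0.0078,0,0],"hand": 0},{"slide": [0,0.032,-0.01],"delta_rot": [0.0078,0,0],"hand": 0},{"slide": [0,0.032,-0.01],"delta_rot": [0.0078,0,0],"hand": 0}])

```text
time_s: 24.62
eef_pos: [0.5597, 0.0309, 0.1188]
eef_rot: [-0.0, 0.989, 0.149, 0.001]
wrist_force: [-5.0, 0.2, 12.0]
opening: 0.175
```

Emit:
drive_tool(deltas=[{"slide": [0,0.032,-0.01],"delta_rot": [0.0078,0,0],"hand": 0},{"slide": [0,0.032,-0.01],"delta_rot": [0.0078,0,0],"hand": 0},{"slide": [0,0.032,-0.01],"delta_rot": [0.0078,0,0],"hand": 0},{"slide": [0,0.032,-0.01],"delta_rot": [0.0078,0,0],"hand": 0},{"slide": [0,0.032,-0.01],"delta_rot": [0.0078,0,0],"hand": 0}])

```text
time_s: 25.25
eef_pos: [0.5613, 0.0259, 0.1212]
eef_rot: [-0.063, 0.987, 0.149, -0.009]
wrist_force: [-7.3, 8.3, 15.7]
opening: 0.178
```

```bash
python3 chk.py r7
```

```text
t 25.25 bath x,y,z [  0.45  -5.61 121.23] rv [7.34 0.07 0.02] F [-4.5 10.  15.7] M [1.93 1.69 0.01]
underside centre y,z est 2.07 61.52 rise 35.52
```

View pics/r7.png

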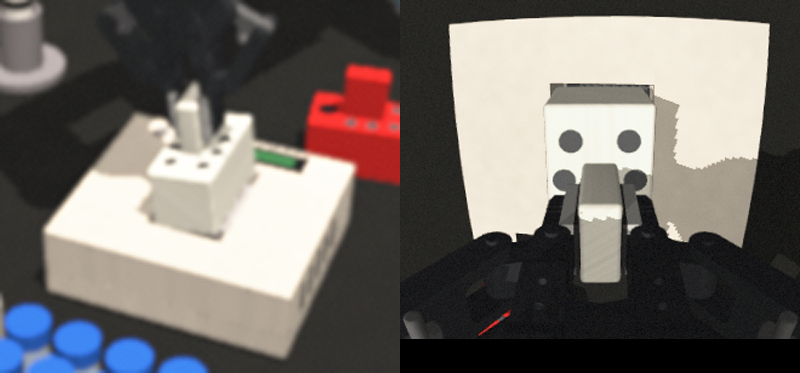

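The block is practically free; the 15 N upward force is its lower right edge resting on the strip. I'll lift gently, then level and centre.

Emit:
drive_tool(deltas=[{"slide": [0,0,-0.06],"delta_rot": [0,0,0],"hand": 0},{"slide": [0,-0.02,-0.08],"delta_rot": [0,0,0],"hand": 0},{"slide": [0,-0.03,-0.05],"delta_rot": [-0.0136,0,0],"hand": 0},{"slide": [0,-0.03,-0.04],"delta_rot": [-0.0136,0,0],"hand": 0},{"slide": [0,-0.03,-0.03],"delta_rot": [-0.0136,0,0],"hand": 0}])

```text
time_s: 25.98
eef_pos: [0.5602, 0.0271, 0.1323]
eef_rot: [0.003, 0.989, 0.149, 0.001]
wrist_force: [-0.3, -0.1, -2.8]
opening: 0.178
```

```bash
python3 chk.py r8; python3 go.py .5592 .0311 .134 17.2
```

```text
t 25.98 bath x,y,z [ -0.21  -4.15 132.28] rv [-0.4   0.01  0.07] F [-0.3 -0.1 -2.8] M [-0.01  0.01 -0.02]
underside centre y,z est -4.57 72.08 rise 46.08
t 26.07 pos [0.56   0.028  0.1324] open 0.18 F [-0.7  0.5 -3.3]
slide total (units) [ 0.004 -0.063 -0.033]
rot (units) [ 0.0019 -0.      0.0001]
```

View pics/r8.png

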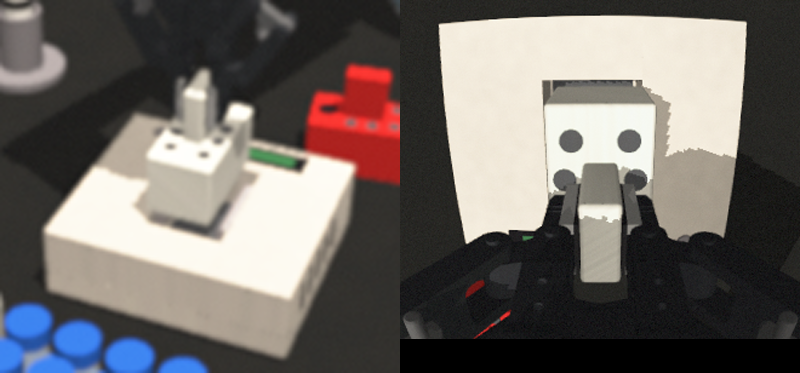

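The block is free; the force equals its weight. Now centring over the well, level, at about 13 mm clearance.

Emit:
drive_tool(deltas=[{"slide": [0,-0.06,-0.04],"delta_rot": [0.002,0,0],"hand": 0},{"slide": [0,0,0],"delta_rot": [0,0,0],"hand": 0},{"slide": [0,0,0],"delta_rot": [0,0,0],"hand": 0},{"slide": [0,0,0],"delta_rot": [0,0,0],"hand": 0},{"slide": [0,0,0],"delta_rot": [0,0,0],"hand": 0}])

```text
time_s: 26.7
eef_pos: [0.5592, 0.0302, 0.1344]
eef_rot: [-0.0, 0.989, 0.149, -0.0]
wrist_force: [0.6, 0.2, -3.4]
opening: 0.179
```

```bash
python3 chk.py r9;  python3 -c "
from bench import ctrl
import cv2,numpy as np
c=ctrl.camera('scene');np.savez('scene9.npz',**c);cv2.imwrite('pics/s9.png',c['frame'][:,:,::-1]);cv2.imwrite('pics/s9c.png',cv2.resize(c['frame'][125:265,205:335,::-1],None,fx=4.2,fy=4.2,interpolation=cv2.INTER_CUBIC))
c=ctrl.camera('top');cv2.imwrite('pics/t9.png',c['frame'][:,:,::-1])"
```

```text
t 26.7 bath x,y,z [ -0.26  -0.91 134.42] rv [ 0.04 -0.01  0.04] F [ 0.6  0.1 -3.4] M [-0.01  0.   -0.01]
underside centre y,z est -0.86 74.22 rise 48.22
```

View pics/s9c.png

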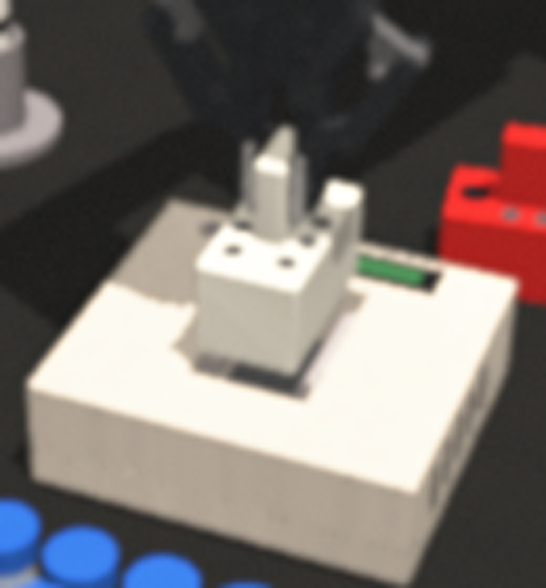

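View pics/s9.png

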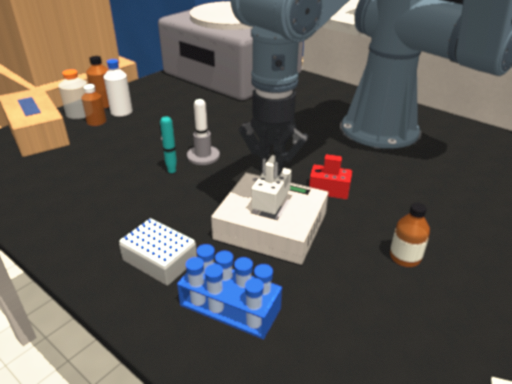

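View pics/r9.png

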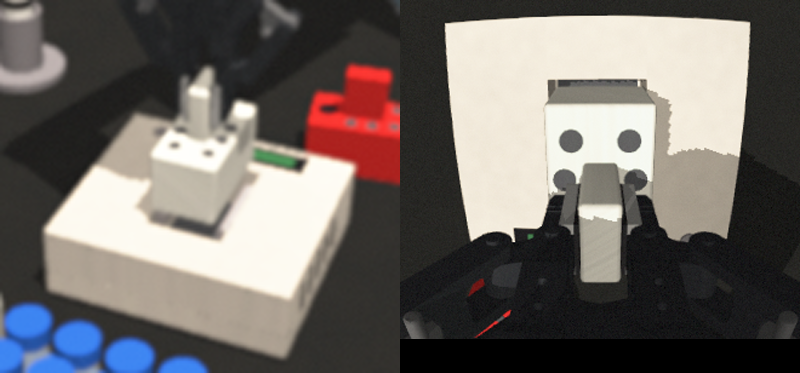

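Run:
```python
from h import *
S=cam("scene",9); y=np.radians(17.2);c,s=np.cos(y),np.sin(y)
u={"botR":((45,-25,0),(198,356)),"botL":((45,25,0),(291,376)),"topR":((45,-25,50),(197,268)),"topL":((45,25,50),(300,292))}
L=np.array([v[0] for v in u.values()])/1e3; O=np.array([cr(v[1],(205,125),4.2) for v in u.values()])
f=lambda p:(proj(S,np.c_[p[0]+c*L[:,0]-s*L[:,1],p[1]+s*L[:,0]+c*L[:,1],p[2]+L[:,2]])-O).ravel()
r=least_squares(f,[.556,.03,.07]);print("free",r.x.round(4),r.fun.round(1))
for xy in ((.5565,.0305),(.5541,.0322)):
    r=least_squares(lambda z:f([*xy,z[0]]),[.07]);print(xy,r.x.round(4))
```

```text
free [0.5402 0.0202 0.0588] [-0.2 -0.8  0.7  0.5  0.1  0.1 -0.6  0.2]
(0.5565, 0.0305) [0.0733]
(0.5541, 0.0322) [0.0726]
```

The image puts the underside at about 73 mm and the pose gives 74 mm, so it's roughly 12 mm above the rim. It is level and centred, and the bath hasn't moved. Handing in.

```bash
python3 -c "
from bench import ctrl
print(ctrl.hand_in()); o=ctrl.get_obs(); print(o['time_s'],o['eef_pos'],o['opening'],o['wrist_force'])"
```

```text
the job is handed in; nothing more can be done
None
the job is handed in; nothing more can be done
```

The job is done and handed in at about 27 s of the 66 s allowed; no verdict was reported.

**Thermometer:** I took the white thermometer from its stand and held it upright over the black spot for about 2.5 s. The lens was about 10 cm above the spot, and the aim was within an estimated 2–3 mm of its centre. I then put it back upright in its stand.

**Block:** I rocked the block by its fin, ±7° in six alternating tilts, until it came free. The bath stayed flat on the bench in every picture.

**Last checks before hand-in:**
- **Block position:** it was held level (within 0.1°) and about 1 mm off the well's centre. The underside was about 12 mm above the rim by arm pose and about 11 mm by the scene image.
- **Wrist force:** it read 3.4 N, which matches the block's weight.
- **Other things:** they looked unmoved in the last scene picture.

**What disagreed or was marginal:**
- **Cameras:** the scene and wrist views differed by 2–4 mm, so I used compromise positions. A free three-axis fit of the block in the scene image came out implausible (16 mm off sideways, underside below the rim), so I fitted only the height with the position fixed.
- **Pull on the bath:** the upward pull reached about 14 N mid-swing, close to the roughly 15 N that would lift the bath. I moved the pivots inward to bring it down.
- **Edge contact:** on the last swing the block's lower edge pressed on the right strip with about 16 N before I lifted it clear.

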